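Pack the service kit and lock the transit case

ROBOT

A 6-joint arm with a two-finger parallel gripper is mounted at the origin on a cart in front of the work surface, level with it; the furniture and walls round the work are solid. World frame = base frame: x ahead of the robot, y to its left, z up, the work surface at z = 0. Lengths are in m, angles in rad, forces in N, time in s.
With the tool pointing down it reaches from about 0.3 to 0.95 m from the base axis. Payload 3.1 kg.
Tool frame: the origin (TCP) lies at the very end of the fingers, on their centre line; the grasp point (between the pads) lies 19 mm behind it; z points along the fingers, y is the direction in which the jaws open and shut (so a half turn about z gives the same grasp; the last joint's range is limited). The gripper opens to 85 mm and grips with 20 to 120 N. Pads are 22 mm wide; open, the fingers measure 114 mm over their backs; the gripper's body (76 mm by 85 mm) begins 54 mm behind the grasp point. The pads swing forward as they close: fully open they stand 13 mm farther back than shut.
Start: joints at [1.187, 0.308, 1.634, -0, 1.2, -0.07], TCP at [0.193, 0.594, 0.231] pointing down, gripper open.
Joint ranges: [-3.06, 3.06], [-0.79, 1.96], [0.05, 2.63], [-1.19, 4.34], [0.05, 2.64], [-2.94, 2.94]. Speed limits (rad/s): [2.79, 2.79, 3.14, 3.14, 3.14, 3.14].

INTERFACE

Orientations are given as a rotation vector (axis times angle).
In Python, from bench import bot, optics, job_done gives the robot as it stands. The module is installed in compiled form; this text tells all that it offers.
- The arm moves only by the tool servo_tool, never from a script. Its argument "plan" is a list of rows, each a list of 4 numbers: the shift along the tool's x, y, z in units of 25 mm (1.0 is 25 mm), then the turn about the tool's z in degrees. A call has 1 to 5 rows; each row shifts and turns the commanded pose from where the row before left it, along the tool's axes as they then stand; what a row does not reach is not made up. A row lasts 1/10 s, in which the tool goes at most 50 mm and 8.59 degrees, less where a joint would pass 70% of its speed; a pose out of reach is approached as far as the arm can. A call is refused whole if a number of a shift passes 1 or a number of a turn 8.59, either way. A call with a gripper value outside its range is refused whole. "fingers" is the finger opening in mm, from 0 to 85.4, set as the call begins (left out, the last holds). The fingers move at their own pace and stop on an object; the grip force is fixed at half the most. Time passes only in rows, so rows that do not move let the fingers close. It gives the time, the measured TCP pose, the force and the opening at its end, in the units of the state.
- bot.state(): the state, without advancing time (a new reading comes with each control period).
- optics.grab_frame(name): name is "side" or "top" or "wrist"; returns the picture (420x560x3 uint8, red, green, blue); there is no depth.
- optics.camera_model(name): a dict with "fx", "fy", "cx", "cy" (pixels), "extrinsics" (4x4, takes a point from world to camera coordinates). Camera axes: x right, y down, z forward; pixel columns grow to the right and rows downward; lengths in m; the calibration is good to about 2 mm. A picture is of the moment at which its call begins: read the wrist's pose just before it. camera_model takes no time and is no camera call; for the wrist camera it gives the pose at the moment of the call.
- job_done(): hands the job in, once; it reports no verdict.
The state is a dict: "clock": time; "q": joint angles; "dq": joint speeds; "joint_torque": joint torques, N m; "eef_pos": TCP position; "tcp_rot": TCP orientation; "force": force on the tool from outside, world axes, zero at the start; "moment": the same for the moment, N m; "width": opening from 0.0 (shut) to 1.0 (fully open).
Only numpy, scipy, OpenCV 4.12 (cv2) and the standard library are available. Lean on these libraries where they do the work, as an engineer would, in place of code of your own. Each camera call takes 0.05 s, during which the arm holds its last target.

TASK

Pack the service kit for transport: put whichever of the red-handled screwdriver, paint brush, marker pen, blue spirit level and orange work light are lying on the bench into the open plywood case, then shut its lid fully. Swing the hasp over until it lies flat with the staple through its slot, then push the yellow-gripped locking pin through the staple above the hasp, from either side, until its grip is up against the hasp. Leave everything else, such as the file and the spray can, where it is.

Things in the scene. Friction and masses are not known exactly. Their poses are not given: they have to be found in the camera images.
- case: Open plywood transit case, fixed. Outside 170 (x, depth) x 270 (y) x 65 mm to the rim; walls and floor 8 mm, inside 154 x 254 x 57 mm. Origin: centre of its underside; x points away from its front, z up. On the front (-x) wall a level grey bracket 70 mm deep, 180 mm wide, top at z = 72 mm. Wire handles stand out 13 mm at both y ends. The lid is hinged on the +x rim.
- lid (a joint): Lid angle: 0 = shut flat on the rim, grows as it opens, at most 1.8 rad; starts open at 1.6 to 1.74. A plywood board 170 x 270 x 10 mm, hinged on point lid_hinge; a stiff friction stay holds it at any angle it is left at (2 to 6 N at its free edge moves it). Its outer face, on top when shut, carries the hasp.
- lid_hinge (a point): Middle of the lid's hinge line, on the case at (85, 0, 65) mm; the hinge line runs along the case's y. The free edge is 170 mm from it.
- lid_edge (a point): On the lid: middle of the free edge, on the outer face, where the hasp is hinged. In the case frame at (-85, 0, 75) mm when shut.
- hasp (a joint): Hasp leaf angle: -0.8 = leaning back over the lid against its stop, 0 = at right angles to the lid, 1.571 = swung right over, flat on the bracket with the staple through its slot. Hinged at point lid_edge, axis along the case's y. Its hinge is slightly stiff (under 1 N at the tip), so it stays where it is left. Starts at -0.7 to -0.2.
- hasp_tip (a point): Middle of the leaf's free end. The leaf is a steel strip 72 mm long, 32 mm wide, 3 mm thick, with a slot 11 x 40 mm that begins 8 mm from the hinge.
- staple (a point): Foot of the steel staple on the bracket, in the case frame at (-113, 0, 72) mm; axes as the case. An upright loop of 6 mm bar in the x-z plane, 34 mm high and 34 mm long outside; its opening is 22 mm long in x and 28 mm high (25 mm above the closed leaf), open towards +y and -y.
- pin: Locking pin: a square yellow and black grip 30 x 36 (y) x 30 mm with a 7 mm steel shank 55 mm long from the middle of its -y face. Origin: under the grip's centre; shank at z = 15 mm. Lies level on any long side of the grip; with the grip resting on the bracket the shank passes through the staple over the closed leaf. Fully home the grip stops at the leaf's edge, 16 mm from the staple's middle.
- pin_tip (a point): Free end of the pin's shank.
- pin_root (a point): Where the shank leaves the grip.
- driver_red: Screwdriver with a red handle, 29 x 212 (y) x 30 mm, about 80 g; origin under its middle, handle on the +y side (y = 6 to 103 mm, 29 mm wide), thin 6 mm blade on the -y side.
- level: Pocket spirit level, blue bar with black end caps and yellow and green vials, 23.5 x 157 (y) x 31 mm, 120 g; origin under its middle.
- brush: Paint brush lying flat, wooden handle, dark bristles, 40 x 198 (y) x 15 mm; origin under its middle; handle on the +y side (20 mm wide from y = 19 to 99 mm), bristles on the -y side.
- worklight: Pocket LED work light, flat orange bar with one black end and a white lens strip on top, 29 x 150 (y) x 23 mm, 90 g; origin under its middle, black end at +y.
- file: Bystander: flat file with a wooden handle, 25 x 305 (y) x 27 mm, behind the case; stays where it is.
- can_orange: Bystander: dark spray can with an orange cap, 66 mm across, 242 mm high, standing on the right; stays where it is.
- marker: Marker pen with a blue cap, 14 x 130 (y) x 19 mm; origin under its middle.

How it is judged:
By the outcome, as a careful person would: the job done as asked, in the order asked, and still so for the second after the job is handed in, with the robot touching nothing.
Of driver_red, level, brush, worklight, marker only 3 to 5 are there at a start; the rules pass over those that are not, and their reading is None.
At some moment in a run one of driver_red, level, brush, worklight, marker, pin may be knocked a few centimetres aside while the robot is not near it.
Once in a run the grip may slacken for a moment while it holds something.
It also fails if it takes over 210 s, if anything falls off the work surface, if the arm or the gripper's body presses on something with over 40 N, if the wrist force passes 120 N, or if a joint passes its speed limit or range.

## Working session

There is one attempt and no reset: what is moved stays moved. The work goes in short steps, Python scripts to look and compute and a tool call to move; the robot and the scene stay as the last step left them, time stands still between calls to the robot, and variables do not carry over. Pictures are saved under pics/ and viewed, and the job is handed in when it is done.

Besides the shell and the picture viewer there is one more tool, called after "Request:" as a command line: name --pt "numbers of a row" for each row, then --argument value for the rest. servo_tool: Moves the arm, as the interface text tells. Its arguments: {"type":"object","properties":{"plan":{"type":"array","items":{"type":"array","items":{"type":"number"}}},"fingers":{"type":"number"}},"required":["plan"]}

```bash
ls; mkdir -p pics; python3 - <<'E'
from bench import bot, optics
import cv2
print(bot.state())
for n in ["side","top","wrist"]:
    m=optics.camera_model(n); print(n,{k:(v if k!="extrinsics" else [[round(float(x),4) for x in r] for r in v]) for k,v in m.items()})
    cv2.imwrite(f"pics/a_{n}.png",cv2.cvtColor(optics.grab_frame(n),cv2.COLOR_RGB2BGR))
E
```

```text
pics
{'clock': 0.0, 'q': array([ 1.18728284e+00,  3.09013637e-01,  1.63520956e+00,  1.73946041e-05,
        1.19971547e+00, -6.97302402e-02]), 'dq': array([-8.92066799e-04,  5.16204862e-04,  9.59020906e-05, -3.59284942e-04,
        6.79708733e-05,  2.23652754e-03]), 'joint_torque': array([ 9.04999324e-04, -4.15260530e+01, -2.76665407e+01,  7.74003342e-05,
        1.03600236e-02, -6.63122224e-08]), 'eef_pos': array([0.19263655, 0.59369056, 0.23003076]), 'tcp_rot': array([-0.49079465, -3.10246697,  0.00358455]), 'force': array([ 0.36263505, -0.50266577,  0.18297945]), 'moment': array([-0.05958972,  0.04117808, -0.00796691]), 'width': 0.9974606098214533}
side {'fx': 427.850345693881, 'fy': 427.850345693881, 'cx': 273.1394134804649, 'cy': 204.36848631926844, 'extrinsics': [[0.9691, -0.2458, 0.0214, -0.5444], [-0.1125, -0.5172, -0.8484, 0.1502], [0.2196, 0.8198, -0.5289, 1.1311], [0.0, 0.0, 0.0, 1.0]]}
top {'fx': 518.0926732120109, 'fy': 518.0926732120109, 'cx': 286.8503054045862, 'cy': 203.5219562564688, 'extrinsics': [[-0.0195, -0.9997, -0.0135, 0.0102], [-0.9901, 0.0212, -0.1389, 0.5519], [0.1391, 0.0107, -0.9902, 1.4508], [0.0, 0.0, 0.0, 1.0]]}
wrist {'fx': 358.91318105067353, 'fy': 358.91318105067353, 'cx': 280.58404129062455, 'cy': 210.01974789738782, 'extrinsics': [[0.3082, 0.9513, -0.0006, -0.6238], [0.9057, -0.2932, 0.3062, -0.0394], [0.2911, -0.0949, -0.952, 0.3799], [0.0, 0.0, 0.0, 1.0]]}
```

View pics/a_top.png

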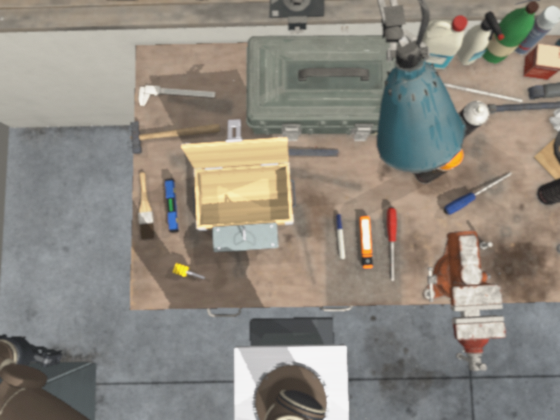

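View pics/a_side.png

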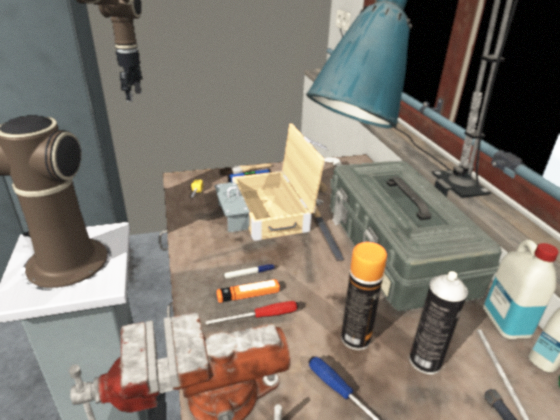

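View pics/a_wrist.png

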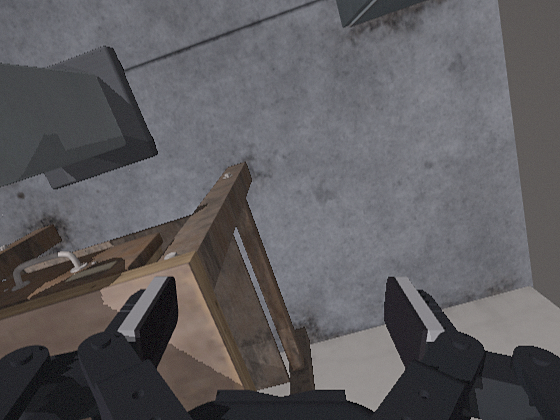

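```bash
cat > h.py <<'E'
import numpy as np, cv2
from bench import bot, optics
from scipy.spatial.transform import Rotation as R
def cam(n):
    m=optics.camera_model(n); K=np.array([[m["fx"],0,m["cx"]],[0,m["fy"],m["cy"]],[0,0,1.]]); return K,np.array(m["extrinsics"])
def p2w(c,u,v,z):
    K,E=c; d=E[:3,:3].T@np.linalg.solve(K,[u,v,1.]); o=-E[:3,:3].T@E[:3,3]
    return o+d*(z-o[2])/d[2]
def w2p(c,P):
    K,E=c; p=K@(E[:3,:3]@np.asarray(P,float)+E[:3,3]); return p[:2]/p[2]
def tri(c1,uv1,c2,uv2):
    A=[];b=[]
    for c,(u,v) in((c1,uv1),(c2,uv2)):
        K,E=c; d=E[:3,:3].T@np.linalg.solve(K,[u,v,1.]); d/=np.linalg.norm(d); o=-E[:3,:3].T@E[:3,3]
        M=np.eye(3)-np.outer(d,d); A.append(M); b.append(M@o)
    return np.linalg.lstsq(np.vstack(A),np.hstack(b),rcond=None)[0]
def snap(n,f,crop=None,scale=1):
    c=cam(n); im=cv2.cvtColor(optics.grab_frame(n),cv2.COLOR_RGB2BGR); cv2.imwrite(f"pics/{f}_raw.png",im)
    np.savez(f"pics/{f}.npz",K=c[0],E=c[1])
    s=im
    if crop: s=im[crop[1]:crop[3],crop[0]:crop[2]]
    if scale!=1: s=cv2.resize(s,None,fx=scale,fy=scale,interpolation=cv2.INTER_CUBIC)
    cv2.imwrite(f"pics/{f}.png",s); return c,im
def load(f):
    d=np.load(f"pics/{f}.npz"); return (d["K"],d["E"]),cv2.imread(f"pics/{f}_raw.png")
def go(x,y,z,jaw=None):
    """shift in tool units from the current pose to target TCP, and turn so that tool y is along jaw angle (deg, world, mod 180)"""
    s=bot.state(); r=R.from_rotvec(s["tcp_rot"]); d=np.array([x,y,z])-s["eef_pos"]
    t=r.inv().apply(d)/0.025; yy=r.apply([0,1,0]); a=np.degrees(np.arctan2(yy[1],yy[0]))
    out=["t=%.1f"%s["clock"],"pos",np.round(s["eef_pos"],4),"units",np.round(t,2),"jaw",round(a,1),"tilt",np.round(r.apply([0,0,1]),3),"q6",round(s["q"][5],2),"F",np.round(s["force"],1),"w",round(s["width"]*85.4,1)]
    if jaw is not None:
        dd=(jaw-a+90)%180-90; out+=["toolz turn",round(-dd,1)]
        # units if turned first
        r2=r*R.from_rotvec([0,0,np.radians(-dd)]); out+=["units after turn",np.round(r2.inv().apply(d)/0.025,2)]
    print(*out)
E
python3 - <<'E'
from h import *
im=cv2.imread("pics/a_top.png")
cv2.imwrite("pics/b1.png",cv2.resize(im[130:290,130:310],None,fx=4,fy=3.7,interpolation=cv2.INTER_CUBIC))
cv2.imwrite("pics/b1.png",cv2.resize(im[135:285,130:310],None,fx=4,fy=4,interpolation=cv2.INTER_CUBIC))
cv2.imwrite("pics/b2.png",cv2.resize(im[180:300,320:480],None,fx=4,fy=4,interpolation=cv2.INTER_CUBIC))
im=cv2.imread("pics/a_side.png")
cv2.imwrite("pics/b3.png",cv2.resize(im[115:265,170:350],None,fx=4,fy=4,interpolation=cv2.INTER_CUBIC))
c=cam("top")
for n,u,v,z in [("pin",180,270,.015),("rimFL",196,227,.065),("brushtop",142,172,0.01),("marker",341,238,.01),("light",366,243,.02),("drv",392,243,.015),("can",430,170,0.24)]:
    print(n,np.round(p2w(c,u,v,z),3))
E
```

```text
pin [0.369 0.31  0.015]
rimFL [0.487 0.255 0.065]
brushtop [0.66  0.427 0.01 ]
marker [ 0.452 -0.156  0.01 ]
light [ 0.435 -0.226  0.02 ]
drv [ 0.434 -0.302  0.015]
can [ 0.601 -0.362  0.24 ]
```

View pics/b1.png

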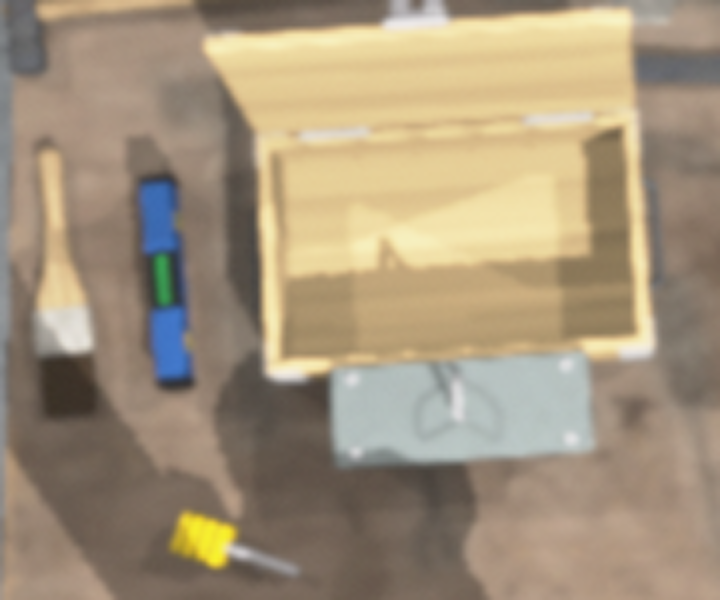

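View pics/b3.png

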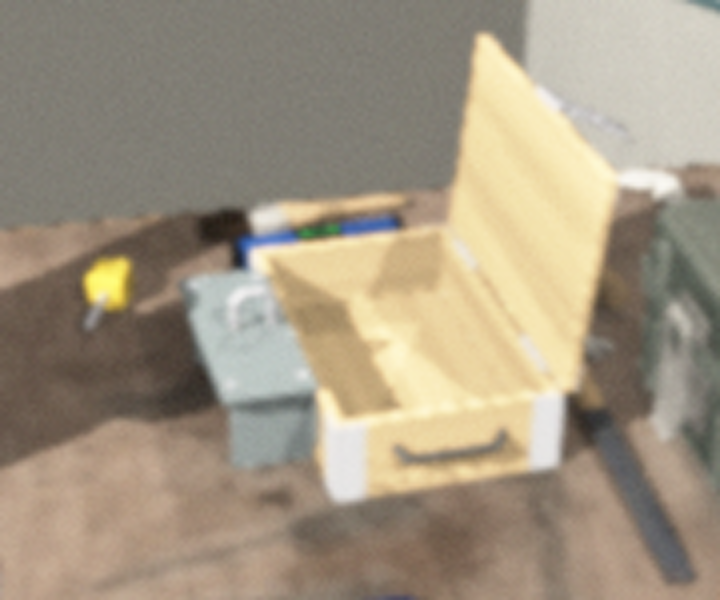

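View pics/b2.png

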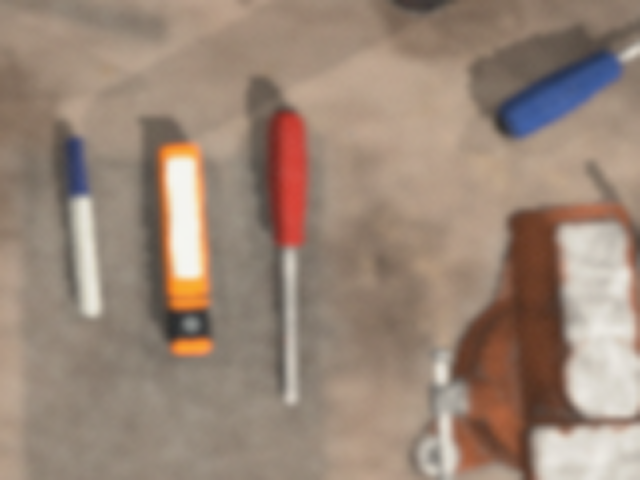

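```bash
cat >> h.py <<'E'
def C1(u,v): return 130+u/4,135+v/4
def C2(u,v): return 320+u/4,180+v/4
E
python3 - <<'E'
from h import *
c=cam("top")
def line(n,a,b,z):
    A=p2w(c,*a,z);B=p2w(c,*b,z);d=B-A
    print(n,np.round(A[:2],3),np.round(B[:2],3),"mid",np.round((A+B)[:2]/2,3),"len",round(np.hypot(*d[:2]),3),"ang",round(np.degrees(np.arctan2(d[1],d[0])),1))
line("level",C1(158,178),C1(175,384),.031)
line("brush",C1(70,412),C1(48,145),.012)
line("pin tip->back",C1(298,573),C1(173,530),.015)
line("marker",C2(91,315),C2(74,138),.012)
line("light",C2(192,353),C2(180,145),.02)
line("drv",C2(291,402),C2(288,112),.015)
line("front rim R->L",C1(653,347),C1(270,372),.065)
line("back rim R->L",C1(638,112),C1(258,135),.065)
line("left rim F->B",C1(270,372),C1(258,135),.065)
line("right rim F->B",C1(653,347),C1(638,112),.065)
line("bracket front R->L",C1(592,448),C1(336,466),.072)
line("lid free edge R->L",C1(630,10),C1(207,40),.234)
print(w2p(c,[0.6,0,0.065]))
E
```

```text
level [0.631 0.34 ] [0.48  0.326] mid [0.556 0.333] len 0.152 ang -174.7
brush [0.463 0.407] [0.662 0.427] mid [0.562 0.417] len 0.199 ang 5.7
pin tip->back [0.344 0.24 ] [0.376 0.33 ] mid [0.36  0.285] len 0.096 ang 70.3
marker [ 0.392 -0.159] [ 0.52  -0.151] mid [ 0.456 -0.155] len 0.129 ang 3.5
light [ 0.363 -0.229] [ 0.513 -0.226] mid [ 0.438 -0.228] len 0.149 ang 1.0
drv [ 0.327 -0.299] [ 0.536 -0.306] mid [ 0.431 -0.303] len 0.209 ang -2.1
front rim R->L [ 0.496 -0.018] [0.484 0.251] mid [0.49  0.116] len 0.27 ang 92.6
back rim R->L [ 0.665 -0.011] [0.654 0.26 ] mid [0.66  0.125] len 0.272 ang 92.2
left rim F->B [0.484 0.251] [0.654 0.26 ] mid [0.569 0.256] len 0.17 ang 3.1
right rim F->B [ 0.496 -0.018] [ 0.665 -0.011] mid [ 0.581 -0.015] len 0.169 ang 2.4
bracket front R->L [0.426 0.025] [0.417 0.204] mid [0.421 0.115] len 0.178 ang 92.9
lid free edge R->L [ 0.694 -0.008] [0.68  0.261] mid [0.687 0.126] len 0.269 ang 92.8
[285.99297602 185.4901893 ]
```

```bash
python3 - <<'E'
from h import *
go(.556,.333,.12,95.3)
E
```

```text
t=0.1 pos [0.1927 0.5939 0.2303] units [-17.04  -5.43   4.42] jaw 72.0 tilt [-0.001 -0.002 -1.   ] q6 -0.07 F [ 0.2  0.3 -0. ] w 85.4 toolz turn -23.3 units after turn [-13.51 -11.72   4.42]
```

Request:
servo_tool --pt "-1 -0.3 0 0" --pt "-1 -0.3 0 0" --pt "-1 -0.3 0 0" --pt "-1 -0.3 0 0" --pt "-1 -0.3 0 0" --fingers 55

```text
clock: 0.65
eef_pos: [0.3008, 0.5194, 0.2308]
tcp_rot: [-0.491, -3.103, 0.001]
force: [0.8, 0.3, 0.1]
width: 0.646
```

Request:
servo_tool --pt "-1 -0.3 0 0" --pt "-1 -0.3 0 0" --pt "-1 -0.3 0 0" --pt "-1 -0.3 0 0" --pt "-1 -0.3 0 0"

```text
clock: 1.15
eef_pos: [0.4082, 0.4451, 0.2308]
tcp_rot: [-0.491, -3.103, 0.001]
force: [-0.0, -0.4, 0.6]
width: 0.643
```

Request:
servo_tool --pt "-1 -0.3 0 0" --pt "-1 -0.3 0 0" --pt "-1 -0.3 0 0" --pt "-1 -0.3 0 0" --pt "-1 -0.3 0 0"

```text
clock: 1.65
eef_pos: [0.5155, 0.3708, 0.2308]
tcp_rot: [-0.491, -3.102, 0.001]
force: [-0.2, 0.4, -0.5]
width: 0.645
```

Request:
servo_tool --pt "-1 -0.5 0.5 0" --pt "-1 -0.4 0.5 0" --pt "0 0 0 -8.5" --pt "0 0 0 -8.5" --pt "0 0 0 -6.3"

```text
clock: 2.15
eef_pos: [0.5554, 0.3343, 0.2054]
tcp_rot: [0.153, -3.136, 0.001]
force: [-0.4, -0.4, 0.6]
width: 0.646
```

```bash
python3 - <<'E'
from h import *
go(.556,.333,.12,95.3)
snap("wrist","c1")
E
```

```text
t=2.1 pos [0.5554 0.3343 0.2054] units [-0.02 -0.05  3.41] jaw 95.6 tilt [-0.001 -0.001 -1.   ] q6 -1.19 F [-0.4 -0.4  0.6] w 55.2 toolz turn 0.3 units after turn [-0.02 -0.05  3.41]
```

View pics/c1.png

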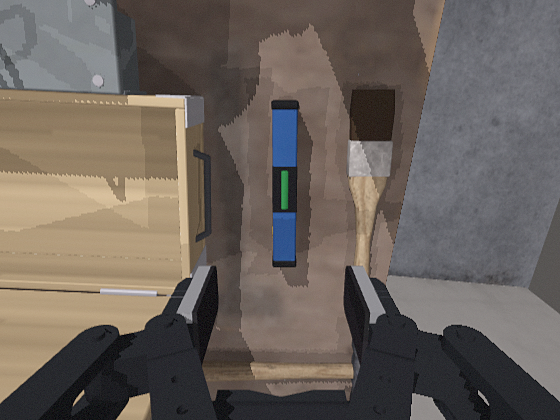

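```bash
cat >> h.py <<'E'
def line(c,n,a,b,z):
    A=p2w(c,*a,z);B=p2w(c,*b,z);d=B-A
    print(n,np.round(A[:2],4),np.round(B[:2],4),"mid",np.round((A+B)[:2]/2,4),"len",round(np.hypot(*d[:2]),4),"ang",round(np.degrees(np.arctan2(d[1],d[0])),1))
E
python3 - <<'E'
from h import *
c,im=load("c1")
line(c,"level",(285.5,108),(284,266),.031)
line(c,"left caps edge",(272,104),(273,264),.031)
line(c,"right",(297,104),(296,264),.031)
line(c,"brush",(373,90),(361,265),.012)
line(c,"case corner",(203,110),(203,110),.065)
line(c,"case rim outer left",(189,280),(203,110),.065)
E
```

```text
level [0.4869 0.3319] [0.635  0.3456] mid [0.5609 0.3387] len 0.1488 ang 5.3
left caps edge [0.4847 0.3201] [0.6339 0.3346] mid [0.5593 0.3274] len 0.1499 ang 5.6
right [0.4827 0.3413] [0.6317 0.357 ] mid [0.5572 0.3491] len 0.1499 ang 6.0
brush [0.4645 0.4081] [0.6356 0.426 ] mid [0.5501 0.4171] len 0.172 ang 6.0
case corner [0.4934 0.2689] [0.4934 0.2689] mid [0.4934 0.2689] len 0.0 ang 0.0
case rim outer left [0.6399 0.2612] [0.4934 0.2689] mid [0.5666 0.265 ] len 0.1467 ang 177.0
```

Request:
servo_tool --pt "-0.1 0.07 1 0" --pt "0 0 1 0" --pt "0 0 1 0" --pt "0 0 1 0" --pt "0 0 1 0"

```text
clock: 2.7
eef_pos: [0.5575, 0.3368, 0.0801]
tcp_rot: [0.143, -3.138, 0.0]
force: [0.5, -0.0, 0.4]
width: 0.646
```

Request:
servo_tool --pt "0 0 1 0" --pt "0 0 1 0" --pt "0 0 0.6 0" --pt "0 0 0.3 0" --pt "0 0 0 0"

```text
clock: 3.2
eef_pos: [0.5571, 0.3365, 0.0077]
tcp_rot: [0.145, -3.136, 0.001]
force: [0.6, 0.1, 0.0]
width: 0.647
```

Request:
servo_tool --pt "0 0 0 0" --pt "0 0 0 0" --pt "0 0 0 0" --pt "0 0 0 0" --pt "0 0 0 0" --fingers 10

```text
clock: 3.7
eef_pos: [0.5593, 0.3376, 0.0106]
tcp_rot: [-0.146, 3.135, 0.002]
force: [-0.1, -0.0, 7.0]
width: 0.242
```

Request:
servo_tool --pt "0 0 -0.5 0" --pt "0 0 -1 0" --pt "0 0 -1 0" --pt "0 0 -1 0" --pt "0 0 -1 0"

```text
clock: 4.2
eef_pos: [0.557, 0.3364, 0.122]
tcp_rot: [0.146, -3.137, 0.001]
force: [0.3, 1.2, -1.0]
width: 0.245
```

```bash
cat >> h.py <<'E'
CC=np.array([.575,.1205]); CY=np.radians(2.7)
def cw(x,y):
    c,s=np.cos(CY),np.sin(CY); return CC+np.array([c*x-s*y,s*x+c*y])
def goc(x,y,z,jaw=2.7): 
    p=cw(x/1000,y/1000); print("target",np.round(p,4)); go(p[0],p[1],z,jaw)
E
python3 - <<'E'
from h import *
goc(36,0,.122)
print(bot.state()["q"])
E
```

```text
target [0.611  0.1222]
t=4.2 pos [0.557  0.3364 0.122 ] units [-1.35 -8.73  0.  ] jaw 95.3 tilt [-0.001 -0.001 -1.   ] q6 -1.19 F [ 0.3  1.2 -1. ] w 21.0 toolz turn -87.4 units after turn [ 8.66 -1.75  0.  ]
[ 4.76430552e-01  4.71160736e-01  1.64515280e+00 -1.39476369e-05
  1.02686352e+00 -1.18718231e+00]
```

Request:
servo_tool --pt "0 0 -0.3 8.5" --pt "0 0 -0.3 8.5" --pt "0 0 -0.3 8.5" --pt "0 0 0 8.5" --pt "0 0 0 8.5"

```text
clock: 4.7
eef_pos: [0.5574, 0.3366, 0.1442]
tcp_rot: [-1.011, -2.974, 0.001]
force: [1.0, 0.0, -1.8]
width: 0.237
```

Request:
servo_tool --pt "0 0 0 8.5" --pt "0 0 0 8.5" --pt "0 0 0 8.5" --pt "0 0 0 8.5" --pt "0 0 0 8.5"

```text
clock: 5.2
eef_pos: [0.557, 0.3365, 0.1436]
tcp_rot: [-2.02, -2.406, 0.002]
force: [0.2, 0.0, -1.0]
width: 0.241
```

Request:
servo_tool --pt "0 0 0 7.6" --pt "-1 0.2 0 0" --pt "-1 0.2 0 0" --pt "-1 0.2 0 0" --pt "-1 0.2 0 0"

```text
clock: 5.7
eef_pos: [0.5819, 0.2368, 0.1436]
tcp_rot: [-2.167, -2.274, 0.002]
force: [0.9, 0.7, -1.0]
width: 0.239
```

Request:
servo_tool --pt "-1 0.2 0 0" --pt "-1 0.2 0 0" --pt "-1 0.2 0 0" --pt "-1 0.2 0 0" --pt "-0.66 0.15 0 0"

```text
clock: 6.2
eef_pos: [0.6114, 0.1209, 0.1437]
tcp_rot: [-2.169, -2.272, 0.002]
force: [0.2, -0.8, -1.2]
width: 0.24
```

```bash
python3 - <<'E'
from h import *
goc(36,0,.02)
snap("wrist","c2");snap("side","c2s",(170,90,350,240),4)
E
```

```text
target [0.611  0.1222]
t=6.2 pos [0.6114 0.1209 0.1437] units [ 0.06 -0.01  4.95] jaw 2.7 tilt [-0.001 -0.    -1.   ] q6 0.08 F [ 0.2 -0.8 -1.2] w 20.5 toolz turn -0.0 units after turn [ 0.06 -0.01  4.95]
```

View pics/c2.png

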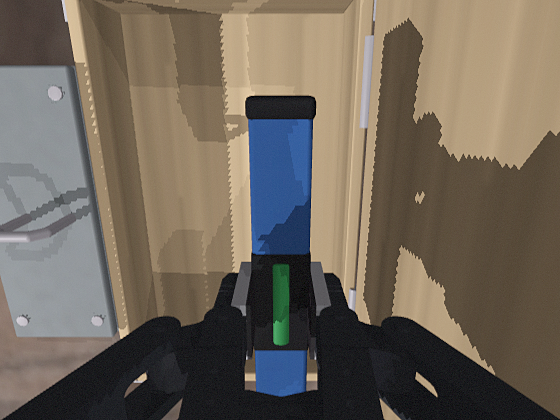

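View pics/c2s.png

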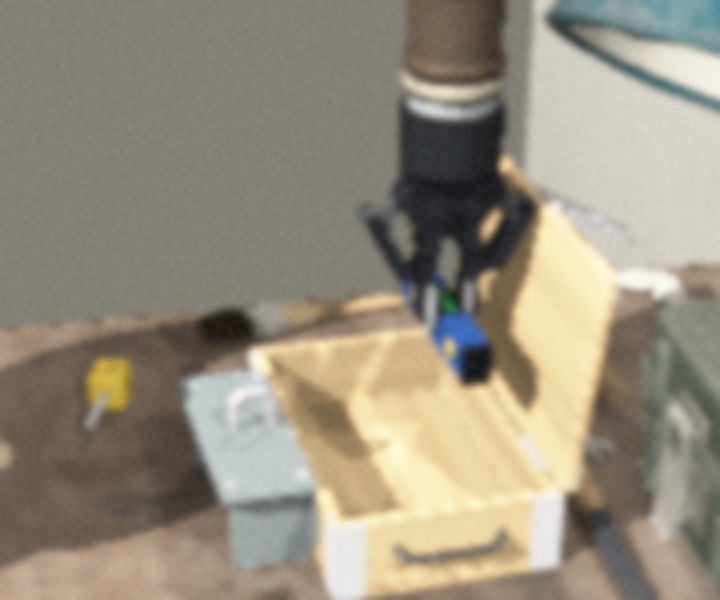

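Request:
servo_tool --pt "0 -0.32 0 0" --pt "0 0 1 0" --pt "0 0 1 0" --pt "0 0 1 0" --pt "0 0 1 0"

```text
clock: 6.8
eef_pos: [0.6027, 0.1239, 0.043]
tcp_rot: [-2.166, -2.275, 0.0]
force: [0.3, -0.2, -0.2]
width: 0.241
```

Request:
servo_tool --pt "0 0 0.5 0" --pt "0 0 0.4 0" --pt "0 0 0 0" --pt "0 0 0 0" --pt "0 0 0 0"

```text
clock: 7.3
eef_pos: [0.6032, 0.1225, 0.0218]
tcp_rot: [-2.167, -2.273, 0.001]
force: [-2.8, 0.5, -2.2]
width: 0.242
```

Request:
servo_tool --pt "0 0 0 0" --pt "0 0 0 0" --pt "0 0 0 0" --pt "0 0 -0.4 0" --pt "0 0 -0.6 0" --fingers 34

```text
clock: 7.8
eef_pos: [0.6049, 0.1223, 0.0477]
tcp_rot: [2.167, 2.272, 0.003]
force: [0.3, -1.1, 0.2]
width: 0.397
```

Request:
servo_tool --pt "0 0 -1 0" --pt "0 0 -1 0" --pt "0 0 -1 0" --pt "0 0 -0.5 0" --pt "0 0 0 0"

```text
clock: 8.3
eef_pos: [0.6071, 0.1227, 0.1382]
tcp_rot: [2.164, 2.269, 0.011]
force: [1.0, -0.4, 0.0]
width: 0.402
```

```bash
python3 - <<'E'
from h import *
goc(28,0,.12)
snap("wrist","c3")
E
```

```text
target [0.603  0.1218]
t=8.3 pos [0.6071 0.1227 0.1382] units [-0.03 -0.17  0.73] jaw 2.7 tilt [ 0.009  0.001 -1.   ] q6 0.08 F [ 1.  -0.4  0. ] w 34.3 toolz turn 0.0 units after turn [-0.03 -0.17  0.73]
```

View pics/c3.png

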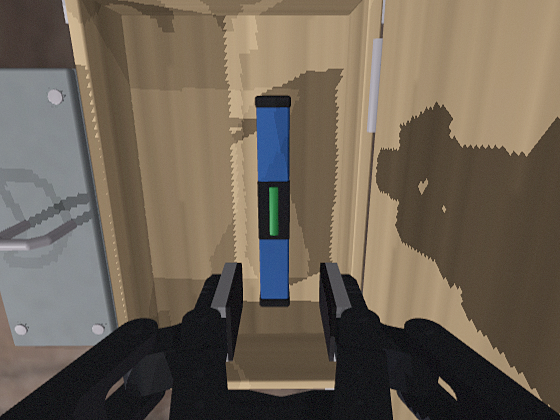

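Request:
servo_tool --pt "0 -0.7 0 0" --pt "0 -0.7 0 0" --pt "0 0 1 0" --pt "0 0 1 0" --pt "0 0 1 0" --fingers 0

```text
clock: 8.85
eef_pos: [0.5677, 0.1205, 0.0567]
tcp_rot: [-2.167, -2.273, 0.002]
force: [0.8, 0.2, 0.2]
width: -0.003
```

Request:
servo_tool --pt "0 0 1 0" --pt "0 0.3 0.3 0" --pt "0 0.4 0 0" --pt "0 0.4 0 0" --pt "0 0 0 0"

```text
clock: 9.35
eef_pos: [0.6008, 0.1223, 0.0288]
tcp_rot: [2.165, 2.27, 0.008]
force: [0.3, 1.1, 0.2]
width: -0.003
```

```bash
python3 - <<'E'
from h import *
goc(30,0,.03)
snap("wrist","c4")
E
```

```text
target [0.605  0.1219]
t=9.3 pos [0.6008 0.1223 0.0288] units [-0.02  0.17 -0.05] jaw 2.7 tilt [ 0.006  0.001 -1.   ] q6 0.08 F [0.3 1.1 0.2] w -0.2 toolz turn 0.0 units after turn [-0.02  0.17 -0.05]
```

View pics/c4.png

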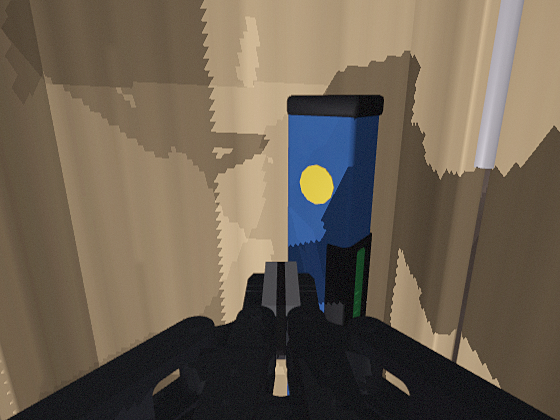

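Request:
servo_tool --pt "0 0.3 0 0" --pt "0 0.2 0 0" --pt "0 -0.2 -0.5 0" --pt "0 -0.2 -1 0" --pt "0 0 -1 0"

```text
clock: 9.9
eef_pos: [0.5975, 0.122, 0.0894]
tcp_rot: [-2.167, -2.273, 0.002]
force: [-0.3, -0.3, -0.3]
width: 0.003
```

Request:
servo_tool --pt "0 0 -1 0" --pt "0 0 -1 0" --pt "0 0 -0.5 0" --pt "0 0 0 0" --pt "0 0 0 0" --fingers 50

```text
clock: 10.4
eef_pos: [0.5984, 0.122, 0.151]
tcp_rot: [-2.168, -2.273, 0.0]
force: [0.1, 0.3, 0.3]
width: 0.584
```

```bash
python3 - <<'E'
from h import *
go(.456,-.155,.15,93.5)
snap("wrist","c5")
snap("top","c5t",(320,180,480,300),4)
E
```

```text
t=10.4 pos [0.5984 0.122  0.151 ] units [-10.8   -6.22   0.04] jaw 2.7 tilt [-0. -0. -1.] q6 0.08 F [0.1 0.3 0.3] w 49.9 toolz turn 89.2 units after turn [-6.36 10.71  0.04]
```

View pics/c5.png

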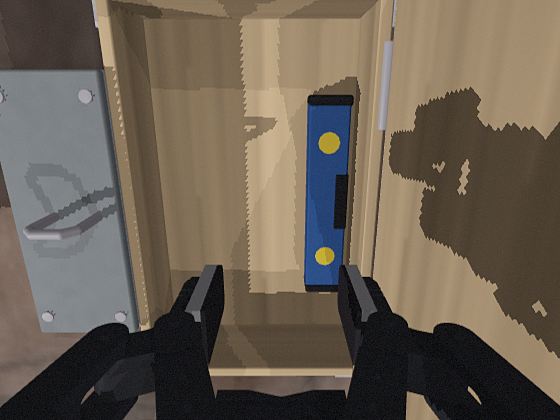

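View pics/c5t.png

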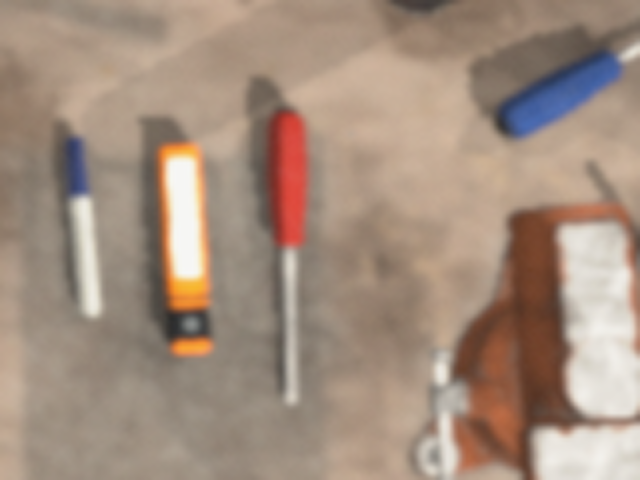

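```bash
python3 - <<'E'
from h import *
c,im=load("c5")
for p in [(307,100),(304,286),(352,100),(342,284)]:
    w=p2w(c,*p,.0315); d=w[:2]-CC; k,s=np.cos(CY),np.sin(CY); print(np.round([k*d[0]+s*d[1],-s*d[0]+k*d[1]],4))
go(.476,-.3045,.15,87.9)
E
```

```text
[0.0412 0.0753]
[ 0.0421 -0.0713]
[0.0727 0.0754]
[ 0.0734 -0.0694]
t=10.5 pos [0.5975 0.1219 0.1496] units [-1.681e+01 -5.660e+00  1.000e-02] jaw 2.7 tilt [-0.003 -0.    -1.   ] q6 0.08 F [-0.3 -0.6 -0.2] w 50.3 toolz turn -85.2 units after turn [ 4.230e+00 -1.722e+01  1.000e-02]
```

```bash
python3 - <<'E'
from h import *
t,s=cam("top"),cam("side")
print(tri(t,(420,172),s,(340,118)), tri(t,(378,140),s,(310,95)),tri(t,(452,165),s,(368,245)))
E
```

```text
[ 0.57731946 -0.29162936  0.45727994] [ 0.59857133 -0.18983624  0.47690564] [ 0.61927583 -0.4163115   0.25812087]
```

Request:
servo_tool --pt "-1 -0.34 0 0" --pt "-1 -0.34 0 0" --pt "-1 -0.34 0 0" --pt "-1 -0.34 0 0" --pt "-1 -0.34 0 0" --fingers 55

```text
clock: 11.0
eef_pos: [0.5607, -0.0057, 0.1494]
tcp_rot: [-2.166, -2.272, 0.003]
force: [0.2, 0.7, 1.0]
width: 0.643
```

Request:
servo_tool --pt "-1 -0.34 0 0" --pt "-1 -0.34 0 0" --pt "-1 -0.34 0 0" --pt "-1 -0.34 0 0" --pt "-1 -0.34 0 0"

```text
clock: 11.5
eef_pos: [0.5243, -0.1323, 0.1495]
tcp_rot: [-2.166, -2.271, 0.002]
force: [-0.2, 0.4, -0.1]
width: 0.649
```

Request:
servo_tool --pt "-1 -0.34 0 0" --pt "-1 -0.34 0 0" --pt "-1 -0.34 0 0" --pt "-1 -0.34 0 0" --pt "-1 -0.34 0 0"

```text
clock: 12.0
eef_pos: [0.4879, -0.259, 0.1495]
tcp_rot: [-2.166, -2.271, 0.001]
force: [1.8, -0.1, -0.3]
width: 0.644
```

Request:
servo_tool --pt "-1 -0.34 0 0" --pt "-0.81 -0.22 0 0" --pt "0 0 0 8.5" --pt "0 0 0 8.5" --pt "0 0 0 8.5"

```text
clock: 12.5
eef_pos: [0.4763, -0.3041, 0.1493]
tcp_rot: [-2.62, -1.728, 0.002]
force: [0.4, -0.2, -0.7]
width: 0.642
```

Request:
servo_tool --pt "0 0 0 8.5" --pt "0 0 0 8.5" --pt "0 0 0 8.5" --pt "0 0 0 8.5" --pt "0 0 0 8.5"

```text
clock: 13.0
eef_pos: [0.4764, -0.3037, 0.1494]
tcp_rot: [-3.068, -0.663, 0.004]
force: [-0.2, 0.1, 0.6]
width: 0.643
```

Request:
servo_tool --pt "0 0 0 8.5" --pt "0 0 0 8.5" --pt "0 0 0 8.5" --pt "0 0 0 1.3" --pt "0 0 0 0"

```text
clock: 13.5
eef_pos: [0.4768, -0.3039, 0.15]
tcp_rot: [-3.14, 0.053, 0.003]
force: [0.0, 0.4, 0.0]
width: 0.642
```

```bash
python3 - <<'E'
from h import *
go(.476,-.3045,.012,87.9)
snap("wrist","c6")
E
```

```text
t=13.5 pos [ 0.4768 -0.3039  0.15  ] units [-0.02  0.03  5.52] jaw -91.9 tilt [-0.002  0.001 -1.   ] q6 0.96 F [0.  0.4 0. ] w 54.9 toolz turn 0.2 units after turn [-0.02  0.03  5.52]
```

View pics/c6.png

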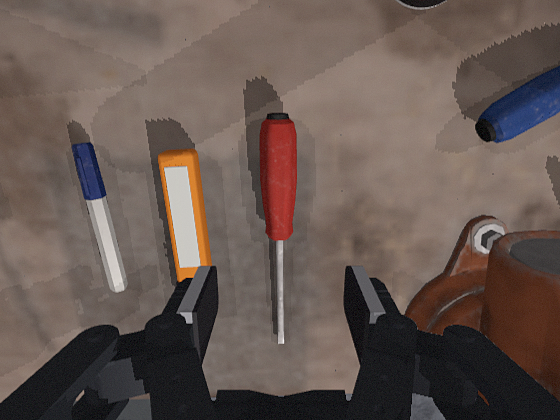

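```bash
python3 - <<'E'
from h import *
c,im=load("c6")
line(c,"drv handle",(284,238),(278,116),.018)
line(c,"tip/end",(281,343),(278,116),.015)
line(c,"light",(193,282),(180,155),.02)
line(c,"marker",(120,290),(84,146),.012)
print(w2p(c,[.4768,-.3039,.02]))
E
```

```text
drv handle [ 0.4414 -0.3054] [ 0.5392 -0.3039] mid [ 0.4903 -0.3047] len 0.0978 ang 0.9
tip/end [ 0.3356 -0.2994] [ 0.539  -0.3039] mid [ 0.4373 -0.3017] len 0.2035 ang -1.3
light [ 0.4042 -0.2264] [ 0.513  -0.2282] mid [ 0.4586 -0.2273] len 0.1088 ang -1.0
marker [ 0.3939 -0.1583] [ 0.5212 -0.1519] mid [ 0.4576 -0.1551] len 0.1275 ang 2.8
[280.74165846 197.53653441]
```

Request:
servo_tool --pt "0 0.05 1 0" --pt "0 0 1 0" --pt "0 0 1 0" --pt "0 0 1 0" --pt "0 0 1 0"

```text
clock: 14.05
eef_pos: [0.4773, -0.3056, 0.0251]
tcp_rot: [-3.141, 0.054, 0.0]
force: [-0.7, -0.4, 0.7]
width: 0.644
```

Request:
servo_tool --pt "0 0 0.4 0" --pt "0 0 0.3 0" --pt "0 0 0 0" --pt "0 0 0 0" --pt "0 0 0 0"

```text
clock: 14.55
eef_pos: [0.4784, -0.3064, 0.0101]
tcp_rot: [3.14, -0.057, 0.003]
force: [0.3, -0.3, -0.1]
width: 0.645
```

Request:
servo_tool --pt "0 0 0 0" --pt "0 0 0 0" --pt "0 0 0 0" --pt "0 0 0 0" --pt "0 0 0 0" --fingers 15

```text
clock: 15.05
eef_pos: [0.478, -0.306, 0.01]
tcp_rot: [3.14, -0.057, 0.002]
force: [-1.0, 1.4, 5.0]
width: 0.288
```

Request:
servo_tool --pt "0 0 -0.5 0" --pt "0 0 -1 0" --pt "0 0 -1 0" --pt "0 0 -1 0" --pt "0 0 -1 0"

```text
clock: 15.55
eef_pos: [0.4772, -0.3056, 0.1228]
tcp_rot: [3.141, -0.057, 0.0]
force: [1.1, 1.1, -1.7]
width: 0.288
```

Request:
servo_tool --pt "0 0 -1 -8.5" --pt "0 0 -0.3 -8.5" --pt "0 0 0 -8.5" --pt "0 0 0 -8.5" --pt "0 0 0 -8.5"

```text
clock: 16.05
eef_pos: [0.4773, -0.3056, 0.1546]
tcp_rot: [2.944, 1.094, 0.0]
force: [-0.4, -0.0, -1.0]
width: 0.291
```

Request:
servo_tool --pt "0 0 0 -8.5" --pt "0 0 0 -8.5" --pt "0 0 0 -8.5" --pt "0 0 0 -8.5" --pt "0 0 0 -8.5"

```text
clock: 16.55
eef_pos: [0.4772, -0.3056, 0.1544]
tcp_rot: [2.348, 2.087, -0.0]
force: [-0.7, 0.7, -0.7]
width: 0.289
```

```bash
python3 - <<'E'
from h import *
goc(14,40,.14)
snap("wrist","c7")
E
```

```text
target [0.5871 0.1611]
t=16.6 pos [ 0.4772 -0.3056  0.1544] units [19.06  2.18  0.57] jaw -6.7 tilt [ 0. -0. -1.] q6 -0.53 F [-0.7  0.7 -0.7] w 24.7 toolz turn -9.4 units after turn [18.44  5.27  0.57]
```

View pics/c7.png

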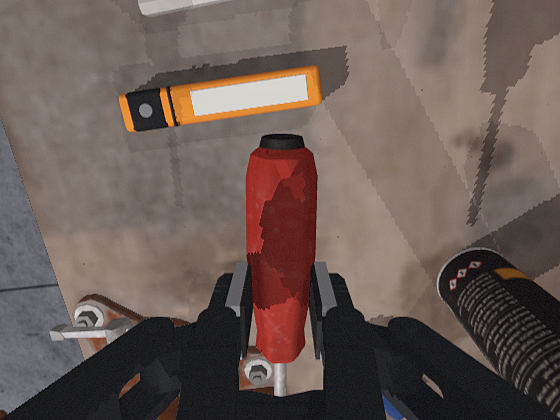

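Request:
servo_tool --pt "0 0 0 -4.7" --pt "0 0 0 -4.7" --pt "1 0.3 0 0" --pt "1 0.3 0 0" --pt "1 0.3 0 0"

```text
clock: 17.1
eef_pos: [0.4968, -0.2292, 0.1542]
tcp_rot: [2.18, 2.262, 0.0]
force: [0.2, 0.3, -0.9]
width: 0.288
```

Request:
servo_tool --pt "1 0.3 0 0" --pt "1 0.3 0 0" --pt "1 0.3 0 0" --pt "1 0.3 0 0" --pt "1 0.3 0 0"

```text
clock: 17.6
eef_pos: [0.5293, -0.1024, 0.1543]
tcp_rot: [2.179, 2.263, 0.0]
force: [-0.2, 0.2, -0.2]
width: 0.289
```

Request:
servo_tool --pt "1 0.3 0 0" --pt "1 0.3 0 0" --pt "1 0.3 0 0" --pt "1 0.3 0 0" --pt "1 0.3 0 0"

```text
clock: 18.1
eef_pos: [0.5617, 0.024, 0.1543]
tcp_rot: [2.179, 2.263, 0.0]
force: [-0.4, 0.9, -0.2]
width: 0.293
```

Request:
servo_tool --pt "1 0.3 0 0" --pt "1 0.2 0 0" --pt "1 0.2 0 0" --pt "1 0.1 0 0" --pt "1 0 0 0"

```text
clock: 18.6
eef_pos: [0.5768, 0.1497, 0.1543]
tcp_rot: [2.179, 2.263, 0.001]
force: [0.8, -0.1, -1.2]
width: 0.287
```

```bash
python3 - <<'E'
from h import *
goc(14,42,.022)
snap("wrist","c8")
E
```

```text
target [0.587  0.1631]
t=18.6 pos [0.5768 0.1497 0.1543] units [0.52 0.42 5.29] jaw 2.2 tilt [ 0.001  0.    -1.   ] q6 0.14 F [ 0.8 -0.1 -1.2] w 24.5 toolz turn -0.5 units after turn [0.52 0.43 5.29]
```

View pics/c8.png

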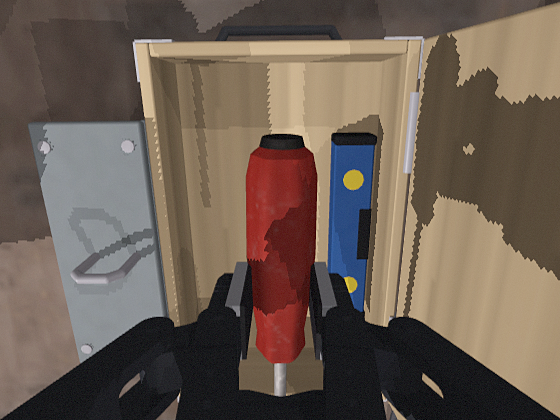

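Request:
servo_tool --pt "0.5 0.42 0 -0.5" --pt "0 0 1 0" --pt "0 0 1 0" --pt "0 0 1 0" --pt "0 0 1 0"

```text
clock: 19.15
eef_pos: [0.5866, 0.1616, 0.0534]
tcp_rot: [2.168, 2.273, 0.001]
force: [0.3, 0.1, -1.8]
width: 0.289
```

Request:
servo_tool --pt "0 0 0.6 0" --pt "0 0 0.4 0" --pt "0 0 0.2 0" --pt "0 0 0 0" --pt "0 0 0 0"

```text
clock: 19.65
eef_pos: [0.5875, 0.1618, 0.0248]
tcp_rot: [2.166, 2.274, 0.002]
force: [-0.0, 0.1, -0.7]
width: 0.286
```

Request:
servo_tool --pt "0 0 0 0" --pt "0 0 0 0" --pt "0 0 0 0" --pt "0 0 -0.4 0" --pt "0 0 -0.6 0" --fingers 38

```text
clock: 20.15
eef_pos: [0.5857, 0.1615, 0.0488]
tcp_rot: [-2.165, -2.275, 0.003]
force: [0.4, -0.3, -0.0]
width: 0.443
```

Request:
servo_tool --pt "0 0 -1 0" --pt "0 0 -1 0" --pt "0 0 -1 0" --pt "0 0 -1 0" --pt "0 0 -0.5 0"

```text
clock: 20.65
eef_pos: [0.5887, 0.1621, 0.1657]
tcp_rot: [2.163, 2.273, 0.008]
force: [0.6, 0.6, 0.6]
width: 0.445
```

```bash
python3 - <<'E'
from h import *
go(.44,-.2275,.16,90)
snap("wrist","c9")
E
```

```text
t=20.6 pos [0.5887 0.1621 0.1657] units [-15.27  -6.71   0.17] jaw 2.8 tilt [ 0.006  0.001 -1.   ] q6 0.15 F [0.6 0.6 0.6] w 38.0 toolz turn -87.2 units after turn [  5.95 -15.58   0.17]
```

View pics/c9.png

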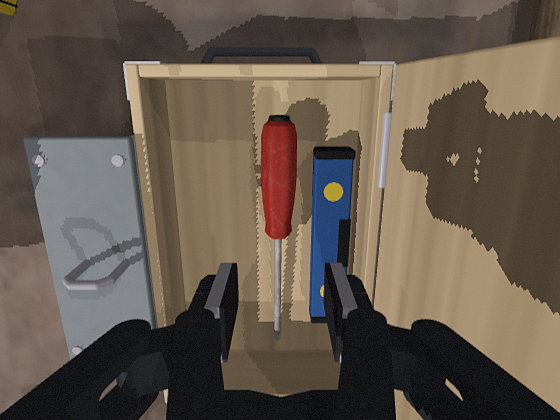

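Request:
servo_tool --pt "-1 -0.44 0 0" --pt "-1 -0.44 0 0" --pt "-1 -0.44 0 0" --pt "-1 -0.44 0 0" --pt "-1 -0.44 0 0" --fingers 55

```text
clock: 21.2
eef_pos: [0.5367, 0.0332, 0.1607]
tcp_rot: [-2.165, -2.275, 0.001]
force: [0.7, 0.6, 0.6]
width: 0.641
```

Request:
servo_tool --pt "-1 -0.44 0 0" --pt "-1 -0.44 0 0" --pt "-1 -0.44 0 0" --pt "-1 -0.44 0 0" --pt "-1 -0.44 0 0"

```text
clock: 21.7
eef_pos: [0.488, -0.0943, 0.1608]
tcp_rot: [-2.165, -2.275, 0.001]
force: [0.8, -1.2, 0.1]
width: 0.645
```

Request:
servo_tool --pt "-1 -0.44 0 0" --pt "-1 -0.44 0 0" --pt "-1 -0.44 0 0" --pt "-1 -0.44 0 0" --pt "-1 -0.44 0 0"

```text
clock: 22.2
eef_pos: [0.4392, -0.2217, 0.1608]
tcp_rot: [-2.165, -2.275, 0.0]
force: [1.1, -0.3, 0.1]
width: 0.64
```

Request:
servo_tool --pt "-0.27 -0.11 0 8.5" --pt "0 0 0 8.5" --pt "0 0 0 8.5" --pt "0 0 0 8.5" --pt "0 0 0 8.5"

```text
clock: 22.7
eef_pos: [0.4372, -0.2277, 0.1607]
tcp_rot: [-2.847, -1.326, 0.001]
force: [-0.2, 0.4, -0.4]
width: 0.646
```

Request:
servo_tool --pt "0 0 0 8.5" --pt "0 0 0 8.5" --pt "0 0 0 8.5" --pt "0 0 0 8.5" --pt "0 0 0 8.5"

```text
clock: 23.2
eef_pos: [0.4373, -0.2276, 0.1607]
tcp_rot: [-3.134, -0.205, 0.001]
force: [0.4, 0.2, -0.6]
width: 0.646
```

Request:
servo_tool --pt "0 0 0 7.8" --pt "0 0 0 0"

```text
clock: 23.4
eef_pos: [0.4373, -0.2276, 0.1608]
tcp_rot: [-3.141, -0.001, 0.001]
force: [1.3, 0.9, -0.5]
width: 0.643
```

```bash
python3 - <<'E'
from h import *
go(.44,-.2275,.01,90)
c,im=snap("wrist","c10")
E
```

```text
t=23.4 pos [ 0.4373 -0.2276  0.1608] units [ 0.11 -0.    6.03] jaw -90.0 tilt [-0.001  0.001 -1.   ] q6 1.0 F [ 1.3  0.9 -0.5] w 54.9 toolz turn 0.0 units after turn [ 0.11 -0.    6.03]
```

View pics/c10.png

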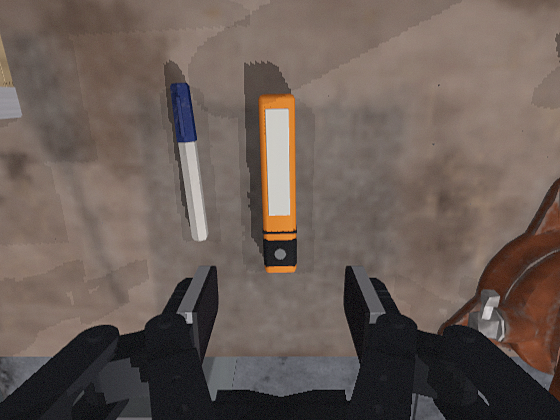

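Request:
servo_tool --pt "0.1 0 1 0" --pt "0 0 1 0" --pt "0 0 1 0" --pt "0 0 1 0" --pt "0 0 1 0"

```text
clock: 23.95
eef_pos: [0.4402, -0.2278, 0.0353]
tcp_rot: [3.142, 0.005, 0.0]
force: [0.8, -0.2, -0.2]
width: 0.645
```

Request:
servo_tool --pt "0 0 0.7 0" --pt "0 0 0.4 0" --pt "0 0 0 0" --pt "0 0 0 0"

```text
clock: 24.35
eef_pos: [0.4407, -0.2282, 0.0091]
tcp_rot: [3.141, 0.002, 0.001]
force: [-0.3, 0.1, 0.1]
width: 0.648
```

Request:
servo_tool --pt "0 0 0 0" --pt "0 0 0 0" --pt "0 0 0 0" --pt "0 0 0 0" --pt "0 0 0 0" --fingers 15

```text
clock: 24.85
eef_pos: [0.4415, -0.2287, 0.0102]
tcp_rot: [3.14, 0.001, 0.004]
force: [-0.7, -0.2, 5.8]
width: 0.311
```

Request:
servo_tool --pt "0 0 -0.5 0" --pt "0 0 -1 0" --pt "0 0 -1 0" --pt "0 0 -1 0" --pt "0 0 -1 0"

```text
clock: 25.35
eef_pos: [0.4398, -0.2276, 0.1226]
tcp_rot: [-3.141, -0.001, 0.0]
force: [-0.6, -0.5, 0.3]
width: 0.305
```

Request:
servo_tool --pt "0 0 -1 -8.5" --pt "0 0 -0.3 -8.5" --pt "0 0 0 -8.5" --pt "0 0 0 -8.5" --pt "0 0 0 -8.5"

```text
clock: 25.85
eef_pos: [0.4399, -0.2277, 0.1544]
tcp_rot: [2.924, 1.148, 0.0]
force: [-0.4, 0.8, -0.7]
width: 0.306
```

Request:
servo_tool --pt "0 0 0 -8.5" --pt "0 0 0 -8.5" --pt "0 0 0 -8.5" --pt "0 0 0 -8.5" --pt "0 0 0 -8.5"

```text
clock: 26.35
eef_pos: [0.4399, -0.2276, 0.1541]
tcp_rot: [-2.309, -2.13, 0.0]
force: [-0.1, -1.5, -0.9]
width: 0.309
```

Request:
servo_tool --pt "0 0 0 -7.7" --pt "0 0 0 0"

```text
clock: 26.55
eef_pos: [0.4399, -0.2277, 0.1541]
tcp_rot: [-2.168, -2.273, 0.0]
force: [0.1, 0.8, -0.7]
width: 0.308
```

```bash
python3 - <<'E'
from h import *
goc(-26,2,.15)
E
```

```text
target [0.5489 0.1213]
t=26.6 pos [ 0.4399 -0.2277  0.1541] units [13.74  5.01  0.16] jaw 2.7 tilt [-0.  0. -1.] q6 -0.61 F [ 0.1  0.8 -0.7] w 26.3 toolz turn 0.0 units after turn [13.74  5.01  0.16]
```

Request:
servo_tool --pt "1 0.36 0 0" --pt "1 0.36 0 0" --pt "1 0.36 0 0" --pt "1 0.36 0 0" --pt "1 0.36 0 0"

```text
clock: 27.05
eef_pos: [0.4793, -0.0999, 0.1541]
tcp_rot: [2.172, 2.27, 0.0]
force: [0.3, 0.4, -1.0]
width: 0.311
```

Request:
servo_tool --pt "1 0.36 0 0" --pt "1 0.36 0 0" --pt "1 0.36 0 0" --pt "1 0.36 0 0" --pt "1 0.36 0 0"

```text
clock: 27.55
eef_pos: [0.5183, 0.0272, 0.1541]
tcp_rot: [2.172, 2.27, -0.0]
force: [0.4, -0.1, -1.0]
width: 0.308
```

Request:
servo_tool --pt "1 0.37 0 0" --pt "1 0.37 0 0" --pt "1 0.37 0 0" --pt "0.74 0.3 0 0" --pt "0 0 0 0"

```text
clock: 28.05
eef_pos: [0.5497, 0.1233, 0.1542]
tcp_rot: [2.168, 2.273, 0.002]
force: [-0.2, -0.0, -0.3]
width: 0.314
```

```bash
python3 - <<'E'
from h import *
goc(-26,2,.023)
snap("wrist","c11")
E
```

```text
target [0.5489 0.1213]
t=28.1 pos [0.5497 0.1233 0.1542] units [-0.08 -0.04  5.25] jaw 2.7 tilt [ 0.001  0.001 -1.   ] q6 0.1 F [-0.2 -0.  -0.3] w 26.8 toolz turn 0.0 units after turn [-0.08 -0.04  5.25]
```

View pics/c11.png

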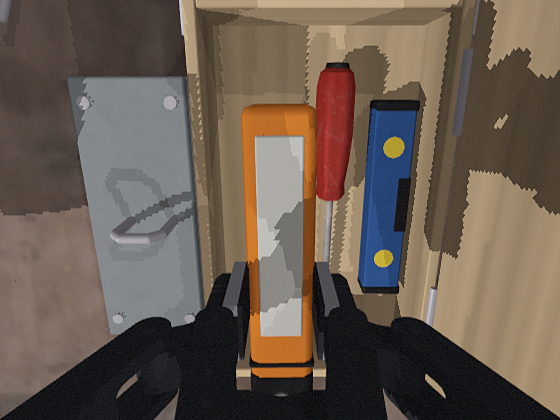

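Request:
servo_tool --pt "0 0 1 0" --pt "0 0 1 0" --pt "0 0 1 0" --pt "0 0 1 0" --pt "0 0 0.6 0"

```text
clock: 28.6
eef_pos: [0.5471, 0.1197, 0.0368]
tcp_rot: [-2.169, -2.27, 0.005]
force: [-1.3, 0.4, -0.7]
width: 0.31
```

Request:
servo_tool --pt "0 0 0.4 0" --pt "0 0 0.2 0" --pt "0 0 0 0" --pt "0 0 0 0"

```text
clock: 29.0
eef_pos: [0.5501, 0.1212, 0.0247]
tcp_rot: [2.168, 2.272, 0.002]
force: [0.1, -0.3, -0.8]
width: 0.31
```

Request:
servo_tool --pt "0 0 0 0" --pt "0 0 0 0" --pt "0 0 0 0" --pt "0 0 -0.4 0" --pt "0 0 -0.6 0" --fingers 37

```text
clock: 29.5
eef_pos: [0.5482, 0.1211, 0.0489]
tcp_rot: [-2.167, -2.273, 0.003]
force: [0.0, -0.1, -0.4]
width: 0.435
```

Request:
servo_tool --pt "0 0 -1 0" --pt "0 0 -1 0" --pt "0 0 -1 0" --pt "0 0 -1 0" --pt "0 0 -0.5 0"

```text
clock: 30.0
eef_pos: [0.5512, 0.1215, 0.1655]
tcp_rot: [2.165, 2.271, 0.008]
force: [-0.8, -0.1, -0.1]
width: 0.434
```

```bash
python3 - <<'E'
from h import *
go(.456,-.155,.16,93)
snap("wrist","c12")
snap("top","c12t")
E
```

```text
t=30.0 pos [0.5512 0.1215 0.1655] units [-10.87  -4.33   0.19] jaw 2.7 tilt [ 0.006  0.001 -1.   ] q6 0.09 F [-0.8 -0.1 -0.1] w 37.0 toolz turn 89.7 units after turn [-4.38 10.84  0.19]
```

View pics/c12.png

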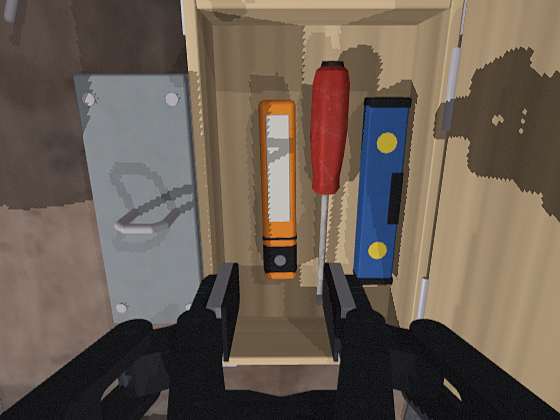

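View pics/c12t.png

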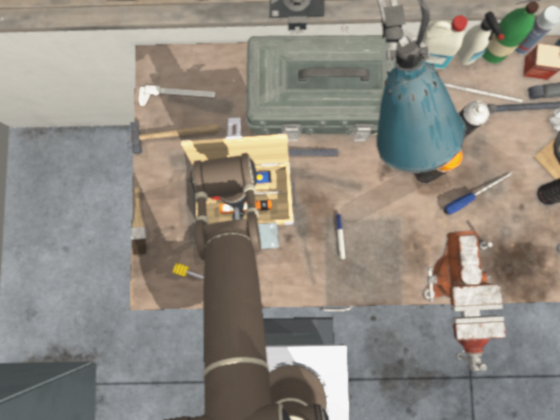

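Request:
servo_tool --pt "-1 -0.4 0 0" --pt "-1 -0.4 0 0" --pt "-1 -0.4 0 0" --pt "-1 -0.4 0 0" --pt "-1 -0.4 0 0" --fingers 45

```text
clock: 30.6
eef_pos: [0.5035, -0.0069, 0.1599]
tcp_rot: [-2.166, -2.272, 0.003]
force: [0.2, -0.6, -0.2]
width: 0.528
```

Request:
servo_tool --pt "-1 -0.4 0 0" --pt "-1 -0.4 0 0" --pt "-1 -0.4 0 0" --pt "-1 -0.4 0 0" --pt "-1 -0.4 0 0"

```text
clock: 31.1
eef_pos: [0.4596, -0.1339, 0.16]
tcp_rot: [-2.166, -2.272, 0.002]
force: [0.3, 0.4, 0.1]
width: 0.527
```

Request:
servo_tool --pt "-0.87 -0.33 0 8.5" --pt "0 0 0 8.5" --pt "0 0 0 8.5" --pt "0 0 0 8.5" --pt "0 0 0 8.5"

```text
clock: 31.6
eef_pos: [0.4527, -0.1551, 0.1599]
tcp_rot: [-2.847, -1.323, 0.003]
force: [0.5, 0.5, -0.1]
width: 0.524
```

Request:
servo_tool --pt "0 0 0 8.5" --pt "0 0 0 8.5" --pt "0 0 0 8.5" --pt "0 0 0 8.5" --pt "0 0 0 8.5"

```text
clock: 32.1
eef_pos: [0.4528, -0.1549, 0.1598]
tcp_rot: [-3.134, -0.202, 0.004]
force: [0.7, -0.0, 0.5]
width: 0.53
```

Request:
servo_tool --pt "0 0 0 4.7" --pt "0 0 0 0"

```text
clock: 32.3
eef_pos: [0.4529, -0.155, 0.16]
tcp_rot: [-3.139, -0.083, 0.004]
force: [0.2, -0.4, -0.2]
width: 0.526
```

```bash
python3 - <<'E'
from h import *
go(.457,-.155,.009,93)
c,im=snap("wrist","c13")
print(w2p(c,[.457,-.155,.012]))
E
```

```text
t=32.3 pos [ 0.4529 -0.155   0.16  ] units [0.18 0.02 6.04] jaw -87.0 tilt [-0.002  0.001 -1.   ] q6 1.1 F [ 0.2 -0.4 -0.2] w 44.9 toolz turn 0.0 units after turn [0.18 0.02 6.04]
[281.17752603 186.8069524 ]
```

View pics/c13.png

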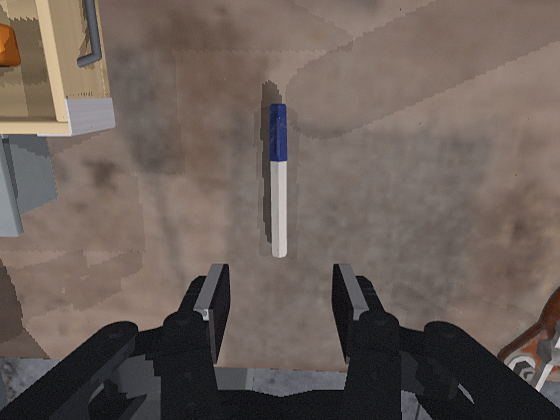

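Request:
servo_tool --pt "0.17 0 1 0" --pt "0 0 1 0" --pt "0 0 1 0" --pt "0 0 1 0" --pt "0 0 1 0"

```text
clock: 32.85
eef_pos: [0.4577, -0.155, 0.0349]
tcp_rot: [-3.14, -0.086, 0.001]
force: [0.5, 0.7, 0.6]
width: 0.528
```

Request:
servo_tool --pt "0 0 0.7 0" --pt "0 0 0.45 0" --pt "0 0 0 0" --pt "0 0 0 0"

```text
clock: 33.25
eef_pos: [0.4583, -0.1553, 0.0077]
tcp_rot: [3.14, 0.084, 0.0]
force: [-0.2, -0.9, 0.5]
width: 0.528
```

Request:
servo_tool --pt "0 0 0 0" --pt "0 0 0 0" --pt "0 0 0 0" --pt "0 0 0 0" --pt "0 0 0 0" --fingers 3

```text
clock: 33.75
eef_pos: [0.4593, -0.1557, 0.0088]
tcp_rot: [3.139, 0.083, 0.003]
force: [-0.1, 0.2, 6.0]
width: 0.146
```

Request:
servo_tool --pt "0 0 -0.5 0" --pt "0 0 -1 0" --pt "0 0 -1 0" --pt "0 0 -1 0" --pt "0 0 -1 0"

```text
clock: 34.25
eef_pos: [0.4579, -0.1551, 0.1216]
tcp_rot: [3.14, 0.083, 0.001]
force: [0.7, -0.6, -0.8]
width: 0.146
```

Request:
servo_tool --pt "0 0 -1 -8.5" --pt "0 0 -0.3 -8.5" --pt "0 0 0 -8.5" --pt "0 0 0 -8.5" --pt "0 0 0 -8.5"

```text
clock: 34.75
eef_pos: [0.458, -0.1552, 0.1534]
tcp_rot: [2.893, 1.224, 0.001]
force: [-1.2, 0.6, 0.4]
width: 0.148
```

Request:
servo_tool --pt "0 0 0 -8.5" --pt "0 0 0 -8.5" --pt "0 0 0 -8.5" --pt "0 0 0 -8.5" --pt "0 0 0 -8.5"

```text
clock: 35.25
eef_pos: [0.4579, -0.1551, 0.1532]
tcp_rot: [2.252, 2.189, 0.0]
force: [0.6, -0.1, -0.3]
width: 0.144
```

```bash
python3 - <<'E'
from h import *
goc(-58,0,.15)
snap("wrist","c14")
c,im=load("c12")
for p in [(259,104),(264,275),(297,104),(295,272)]:
    w=p2w(c,*p,.031); d=w[:2]-CC; k,s=np.cos(CY),np.sin(CY); print(np.round([k*d[0]+s*d[1],-s*d[0]+k*d[1]],4))
E
```

```text
target [0.5171 0.1178]
t=35.2 pos [ 0.4579 -0.1551  0.1532] units [10.98  2.05  0.13] jaw -1.6 tilt [ 0. -0. -1.] q6 -0.39 F [ 0.6 -0.1 -0.3] w 12.3 toolz turn -4.3 units after turn [10.79  2.88  0.13]
[-0.0396  0.0741]
[-0.0378 -0.0673]
[-0.0114  0.0741]
[-0.0111 -0.0645]
```

View pics/c14.png

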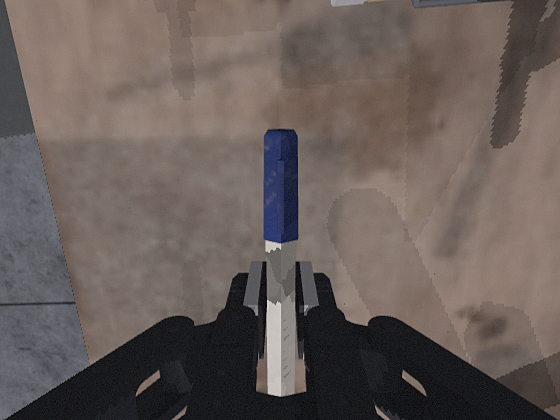

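Request:
servo_tool --pt "0 0 0 -4.3" --pt "1 0.28 0 0" --pt "1 0.28 0 0" --pt "1 0.28 0 0" --pt "1 0.28 0 0"

```text
clock: 35.8
eef_pos: [0.482, -0.0533, 0.1531]
tcp_rot: [2.179, 2.262, 0.0]
force: [0.5, -0.5, 0.8]
width: 0.142
```

Request:
servo_tool --pt "1 0.28 0 0" --pt "1 0.28 0 0" --pt "1 0.28 0 0" --pt "1 0.28 0 0" --pt "1 0.28 0 0"

```text
clock: 36.3
eef_pos: [0.512, 0.0732, 0.1531]
tcp_rot: [2.179, 2.263, 0.0]
force: [0.1, -0.2, -0.4]
width: 0.151
```

Request:
servo_tool --pt "1 0.28 0 0" --pt "0.8 0.3 0 0" --pt "0 0 0 0"

```text
clock: 36.6
eef_pos: [0.5254, 0.1198, 0.1533]
tcp_rot: [2.175, 2.266, 0.003]
force: [0.1, -0.0, -0.4]
width: 0.147
```

```bash
python3 - <<'E'
from h import *
goc(-51,0,.036)
snap("wrist","c15")
E
```

```text
target [0.5241 0.1181]
t=36.6 pos [0.5254 0.1198 0.1533] units [-0.07 -0.06  4.69] jaw 2.4 tilt [ 0.002  0.001 -1.   ] q6 0.1 F [ 0.1 -0.  -0.4] w 12.6 toolz turn -0.3 units after turn [-0.07 -0.06  4.69]
```

View pics/c15.png

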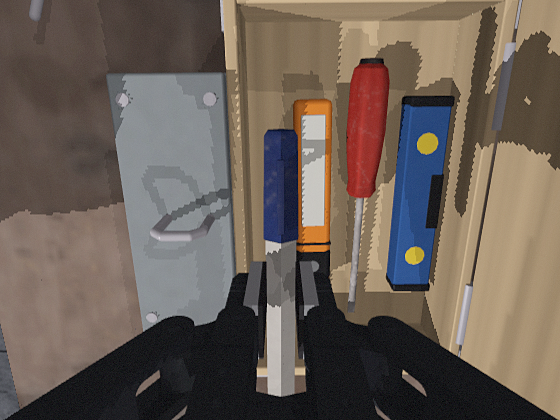

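Request:
servo_tool --pt "1 -0.05 0 0" --pt "1 0 0.5 0" --pt "0 0 1 0" --pt "0 0 1 0" --pt "0 0 1 0"

```text
clock: 37.15
eef_pos: [0.5211, 0.1666, 0.0646]
tcp_rot: [2.178, 2.264, -0.0]
force: [0.7, -0.5, -0.4]
width: 0.149
```

Request:
servo_tool --pt "0 0 0.7 0" --pt "0 0 0.4 0" --pt "0 0 0 0" --pt "0 0 0 0"

```text
clock: 37.55
eef_pos: [0.5219, 0.1672, 0.0382]
tcp_rot: [2.177, 2.265, 0.001]
force: [0.4, 0.2, -0.6]
width: 0.143
```

```bash
python3 - <<'E'
from h import *
goc(-51,50,.036)
snap("wrist","c16")
E
```

```text
target [0.5217 0.168 ]
t=37.5 pos [0.5219 0.1672 0.0382] units [ 0.03 -0.    0.09] jaw 2.3 tilt [ 0.001  0.    -1.   ] q6 0.19 F [ 0.4  0.2 -0.6] w 12.2 toolz turn -0.4 units after turn [ 0.03 -0.    0.09]
```

View pics/c16.png

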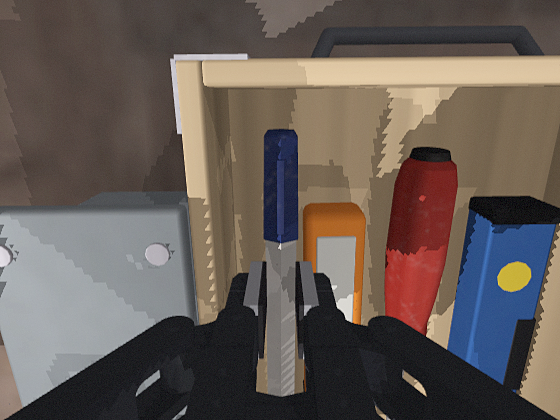

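Request:
servo_tool --pt "0 0 0.1 0" --pt "0 0 0 0" --pt "0 0 0 0" --pt "0 0 0 0" --fingers 22

```text
clock: 38.0
eef_pos: [0.5235, 0.168, 0.0363]
tcp_rot: [2.174, 2.264, 0.006]
force: [3.0, -0.5, 2.2]
width: 0.257
```

Request:
servo_tool --pt "0 0 -0.5 0" --pt "0 0 -1 0" --pt "0 0 -1 0" --pt "0 0 -1 0" --pt "0 0 -1 0"

```text
clock: 38.5
eef_pos: [0.5193, 0.1675, 0.1476]
tcp_rot: [-2.174, -2.264, 0.005]
force: [0.1, -0.6, -0.2]
width: 0.251
```

```bash
python3 - <<'E'
from h import *
go(.55,.42,.16,95)
snap("wrist","c17")
E
```

```text
t=38.5 pos [0.5193 0.1675 0.1476] units [10.04  1.63 -0.51] jaw 2.3 tilt [-0.004 -0.001 -1.   ] q6 0.19 F [ 0.1 -0.6 -0.2] w 21.5 toolz turn 87.3 units after turn [ 2.1  -9.96 -0.51]
```

View pics/c17.png

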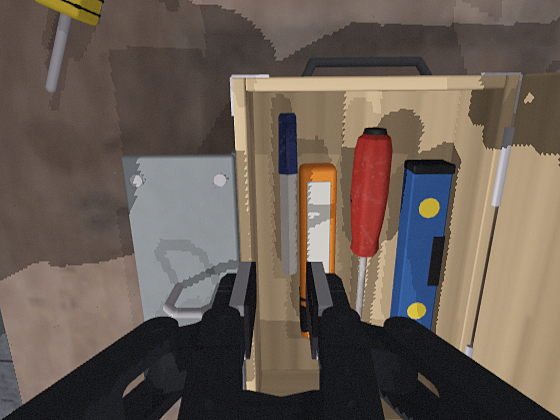

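```bash
python3 - <<'E'
from h import *
c,im=load("c12t")
cv2.imwrite("pics/c12z.png",cv2.resize(im[170:290,125:245],None,fx=5,fy=5,interpolation=cv2.INTER_CUBIC))
E
```

```text
(no output)
```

View pics/c12z.png

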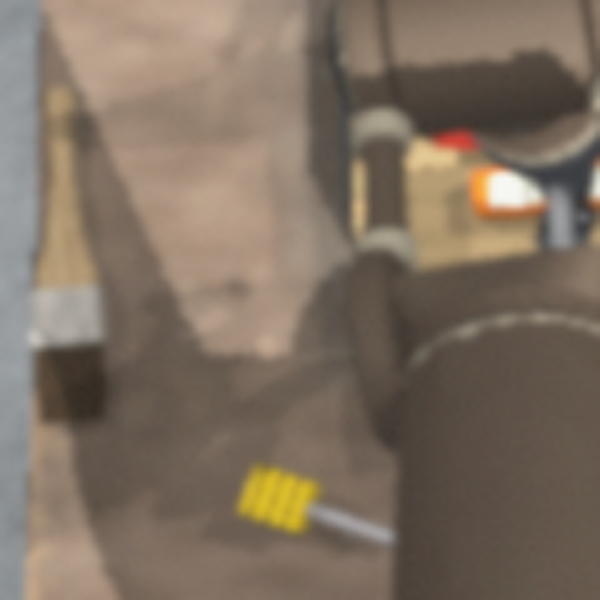

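```bash
python3 - <<'E'
from h import *
c=cam("top")
f=lambda u,v:(125+u/5,170+v/5)
line(c,"brush",f(71,415),f(60,88),.012)
line(c,"pin tip-back",f(392,537),f(245,488),.015)
line(c,"handle lo-hi",f(68,285),f(61,110),.012)
go(.53,.431,.16,93.5)
E
```

```text
brush [0.4201 0.43  ] [0.6127 0.4404] mid [0.5164 0.4352] len 0.1928 ang 3.1
pin tip-back [0.3464 0.2427] [0.376  0.3276] mid [0.3612 0.2852] len 0.0899 ang 70.8
handle lo-hi [0.4958 0.4333] [0.5995 0.4395] mid [0.5476 0.4364] len 0.1039 ang 3.5
t=38.5 pos [0.5226 0.1683 0.1522] units [10.49  0.72 -0.3 ] jaw 2.3 tilt [ 0.004  0.001 -1.   ] q6 0.19 F [2.2 0.3 2.3] w 21.9 toolz turn 88.8 units after turn [  0.94 -10.47  -0.3 ]
```

Request:
servo_tool --pt "1 0.13 0 0" --pt "1 0.13 0 0" --pt "1 0.13 0 0" --pt "1 0.13 0 0" --pt "1 0.13 0 0" --fingers 45

```text
clock: 39.05
eef_pos: [0.5309, 0.2937, 0.1464]
tcp_rot: [-2.175, -2.265, 0.005]
force: [0.8, 0.2, -0.7]
width: 0.523
```

Request:
servo_tool --pt "1 0.13 0 0" --pt "1 0.13 0 0" --pt "1 0.13 0 0" --pt "1 0.13 0 0" --pt "1 0.1 0 0"

```text
clock: 39.55
eef_pos: [0.5414, 0.419, 0.1461]
tcp_rot: [-2.175, -2.265, 0.006]
force: [0.4, 0.1, -0.2]
width: 0.528
```

Request:
servo_tool --pt "0.7 0 0 -8.5" --pt "0 0 0 -8.5" --pt "0 0 0 -8.5" --pt "0 0 0 -8.5" --pt "0 0 0 -8.5"

```text
clock: 40.05
eef_pos: [0.5405, 0.4355, 0.146]
tcp_rot: [-1.197, -2.902, 0.005]
force: [0.7, -0.7, 0.8]
width: 0.527
```

Request:
servo_tool --pt "0 0 0 -8.5" --pt "0 0 0 -8.5" --pt "0 0 0 -8.5" --pt "0 0 0 -8.5" --pt "0 0 0 -8.5"

```text
clock: 40.55
eef_pos: [0.5406, 0.4354, 0.146]
tcp_rot: [-0.064, -3.137, 0.003]
force: [0.1, -0.3, -0.6]
width: 0.527
```

Request:
servo_tool --pt "0 0 0 -6.2" --pt "0 0 0 0"

```text
clock: 40.75
eef_pos: [0.5408, 0.4355, 0.1461]
tcp_rot: [0.096, -3.137, 0.003]
force: [-0.4, 0.2, -1.1]
width: 0.526
```

```bash
python3 - <<'E'
from h import *
go(.545,.437,.006,93.5)
c,im=snap("wrist","c18")
print(w2p(c,[.545,.437,.012]))
E
```

```text
t=40.8 pos [0.5408 0.4355 0.1461] units [-0.19  0.06  5.61] jaw 93.5 tilt [-0.003 -0.002 -1.   ] q6 -1.02 F [-0.4  0.2 -1.1] w 44.9 toolz turn 0.0 units after turn [-0.19  0.06  5.61]
[282.21229797 203.71661633]
```

View pics/c18.png

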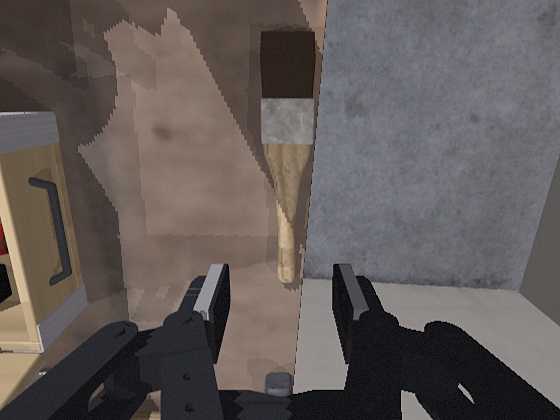

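Request:
servo_tool --pt "-0.15 0.2 1 0" --pt "0 0 1 0" --pt "0 0 1 0" --pt "0 0 1 0" --pt "0 0 1 0"

```text
clock: 41.3
eef_pos: [0.5449, 0.441, 0.021]
tcp_rot: [0.093, -3.139, 0.001]
force: [0.5, -0.7, -0.7]
width: 0.531
```

Request:
servo_tool --pt "0 0 0.4 0" --pt "0 0 0.2 0" --pt "0 0 0 0" --pt "0 0 0 0"

```text
clock: 41.7
eef_pos: [0.5466, 0.4421, 0.009]
tcp_rot: [-0.096, 3.138, 0.002]
force: [-0.0, 0.6, 0.5]
width: 0.528
```

Request:
servo_tool --pt "0 0 0 0" --pt "0 0 0 0" --pt "0 0 0 0" --pt "0 0 0 0" --pt "0 0 0 0" --fingers 3

```text
clock: 42.2
eef_pos: [0.5465, 0.4419, 0.0089]
tcp_rot: [-0.096, 3.138, 0.002]
force: [-0.9, -0.6, 5.5]
width: 0.171
```

Request:
servo_tool --pt "0 0 -0.5 0" --pt "0 0 -1 0" --pt "0 0 -1 0" --pt "0 0 -1 0" --pt "0 0 -1 0"

```text
clock: 42.7
eef_pos: [0.5451, 0.4411, 0.1208]
tcp_rot: [0.097, -3.139, 0.001]
force: [1.4, 1.5, -0.2]
width: 0.175
```

```bash
python3 - <<'E'
from h import *
goc(0,0,.15)
c,im=snap("wrist","c19")
E
```

```text
target [0.575  0.1205]
t=42.7 pos [0.5451 0.4411 0.1208] units [ -0.4  -12.87  -1.16] jaw 93.5 tilt [-0.001 -0.001 -1.   ] q6 -1.01 F [ 1.4  1.5 -0.2] w 14.9 toolz turn -89.2 units after turn [12.87 -0.59 -1.16]
```

View pics/c19.png

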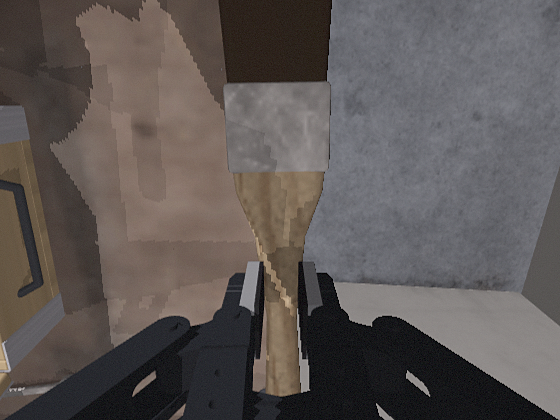

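Request:
servo_tool --pt "0 0 -0.6 8.5" --pt "0 0 -0.6 8.5" --pt "0 0 0 8.5" --pt "0 0 0 8.5" --pt "0 0 0 8.5"

```text
clock: 43.25
eef_pos: [0.5451, 0.4411, 0.1493]
tcp_rot: [-1.057, -2.958, 0.001]
force: [-0.1, 0.4, -0.0]
width: 0.173
```

Request:
servo_tool --pt "0 0 0 8.5" --pt "0 0 0 8.5" --pt "0 0 0 8.5" --pt "0 0 0 8.5" --pt "0 0 0 8.5"

```text
clock: 43.75
eef_pos: [0.545, 0.441, 0.1489]
tcp_rot: [-2.057, -2.374, 0.003]
force: [0.3, -0.1, -0.9]
width: 0.175
```

Request:
servo_tool --pt "0 0 0 5.8" --pt "-1 -0.05 0 0" --pt "-1 -0.05 0 0" --pt "-1 -0.05 0 0" --pt "-1 -0.05 0 0"

```text
clock: 44.25
eef_pos: [0.5446, 0.3401, 0.149]
tcp_rot: [-2.167, -2.274, 0.002]
force: [0.0, -0.3, -0.8]
width: 0.176
```

Request:
servo_tool --pt "-1 -0.05 0 0" --pt "-1 -0.05 0 0" --pt "-1 -0.05 0 0" --pt "-1 -0.05 0 0" --pt "-1 -0.05 0 0"

```text
clock: 44.75
eef_pos: [0.5444, 0.215, 0.1493]
tcp_rot: [-2.168, -2.273, 0.002]
force: [0.6, 0.2, -0.3]
width: 0.174
```

Request:
servo_tool --pt "-1 -0.05 0 0" --pt "-1 -0.05 0 0" --pt "-1 -0.05 0 0" --pt "-1 -0.05 0 0" --pt "-1 -0.05 0 0"

```text
clock: 45.25
eef_pos: [0.5441, 0.0899, 0.1493]
tcp_rot: [-2.167, -2.273, 0.001]
force: [0.5, 0.8, -1.0]
width: 0.177
```

```bash
python3 - <<'E'
from h import *
goc(-33,-30,.042)
c,im=snap("wrist","c20")
E
```

```text
target [0.5434 0.089 ]
t=45.2 pos [0.5441 0.0899 0.1493] units [-0.04 -0.02  4.29] jaw 2.7 tilt [-0.001 -0.    -1.   ] q6 0.04 F [ 0.5  0.8 -1. ] w 15.1 toolz turn 0.0 units after turn [-0.04 -0.02  4.29]
```

View pics/c20.png

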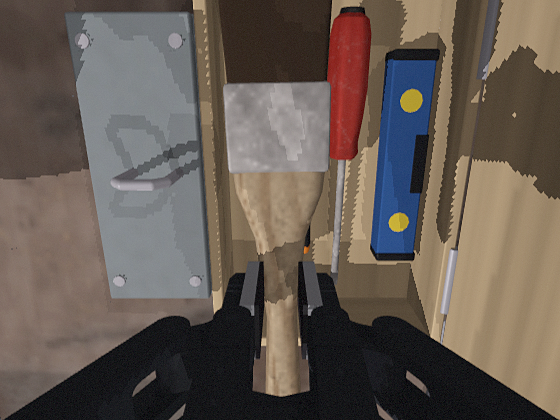

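Request:
servo_tool --pt "0 0 1 0" --pt "0 0 1 0" --pt "0 0 1 0" --pt "0 0 0.7 0" --pt "0 0 0.4 0"

```text
clock: 45.8
eef_pos: [0.5428, 0.0909, 0.0452]
tcp_rot: [-2.166, -2.271, 0.005]
force: [1.3, 0.1, 0.2]
width: 0.172
```

Request:
servo_tool --pt "0 0 0.15 0" --pt "0 0 0 0" --pt "0 0 0 0"

```text
clock: 46.1
eef_pos: [0.5457, 0.0911, 0.0446]
tcp_rot: [2.167, 2.273, 0.002]
force: [-0.2, 0.2, -0.2]
width: 0.173
```

Request:
servo_tool --pt "0 0 0 0" --pt "0 0 0 0" --pt "0 0 0 0" --pt "0 0 -0.4 0" --pt "0 0 -0.6 0" --fingers 32

```text
clock: 46.6
eef_pos: [0.544, 0.0909, 0.0689]
tcp_rot: [-2.167, -2.273, 0.002]
force: [0.3, -0.8, -0.2]
width: 0.377
```

Request:
servo_tool --pt "0 0 -1 0" --pt "0 0 -1 0" --pt "0 0 -1 0" --pt "0 0 -1 0" --pt "0 0 -1 0"

```text
clock: 47.1
eef_pos: [0.5451, 0.091, 0.1966]
tcp_rot: [2.167, 2.273, 0.002]
force: [0.1, 0.4, 0.4]
width: 0.375
```

```bash
python3 - <<'E'
from h import *
goc(-33,-30,.042)
c,im=snap("wrist","c21")
snap("side","c21s",(170,115,350,265),4)
E
```

```text
target [0.5434 0.089 ]
t=47.1 pos [0.5451 0.091  0.1966] units [-0.08 -0.08  6.18] jaw 2.7 tilt [ 0.002  0.    -1.   ] q6 0.04 F [0.1 0.4 0.4] w 32.0 toolz turn 0.0 units after turn [-0.08 -0.08  6.18]
```

View pics/c21.png

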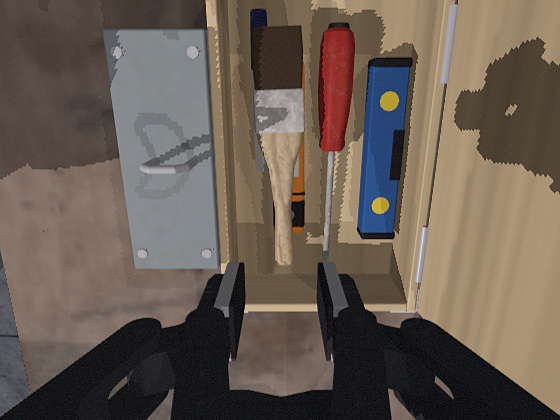

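View pics/c21s.png

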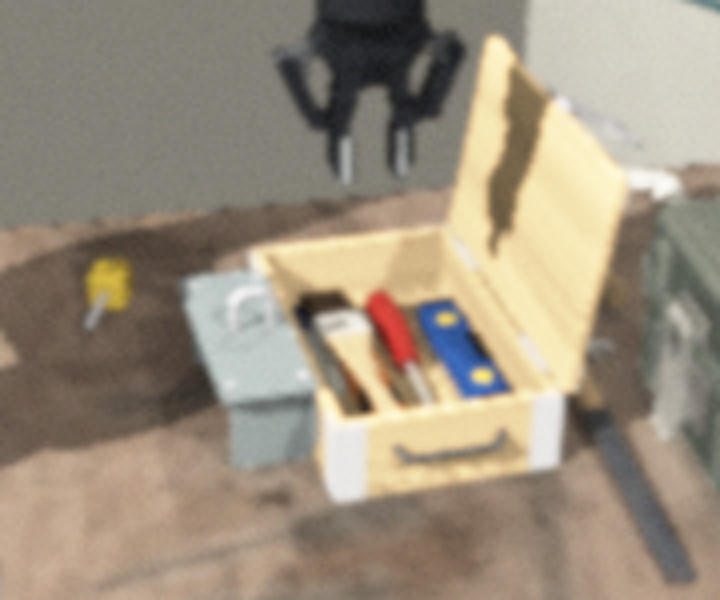

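```bash
python3 - <<'E'
from h import *
c=cam("top"); s=cam("side")
for z in (0,.1,.18): print(z,np.round(p2w(c,255,133,z),3),np.round(p2w(c,290,137,z),3))
print(tri(c,(249,115),s,(338,165)))
# lid free corners by two views
print("lid top-left",tri(c,C1(205,40),s,(170+488/4,115+36/4)),"right",tri(c,C1(631,10),s,(170+620/4,115+178/4)))
k,q=np.cos(CY),np.sin(CY)
goc(140,75,.205)
c2,im=snap("top","c22",(130,100,350,240),3)
E
```

```text
0 [0.774 0.091 0.   ] [ 0.759 -0.014  0.   ]
0.1 [0.745 0.084 0.1  ] [ 0.732 -0.014  0.1  ]
0.18 [0.723 0.078 0.18 ] [ 0.71  -0.014  0.18 ]
[0.78297893 0.09494554 0.15558825]
lid top-left [0.68364468 0.26256874 0.23026669] right [ 0.69634894 -0.00938229  0.23252317]
target [0.7113 0.202 ]
t=47.2 pos [0.5485 0.0913 0.1998] units [ 4.11  6.72 -0.13] jaw 2.7 tilt [ 0.011  0.001 -1.   ] q6 0.04 F [0.1 0.  0.1] w 32.4 toolz turn 0.0 units after turn [ 4.12  6.72 -0.13]
```

View pics/c22.png

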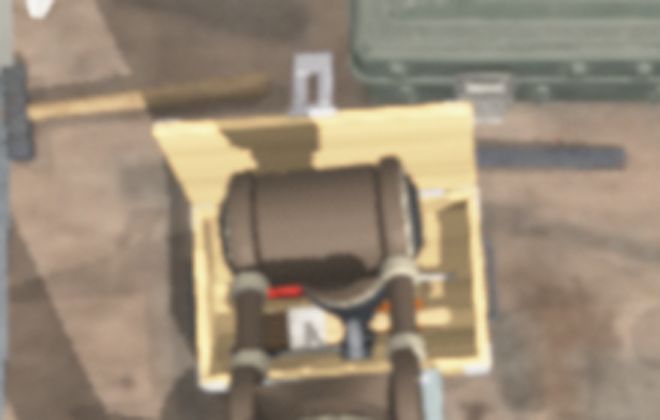

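Request:
servo_tool --pt "0 0 -1 0" --pt "0 0 -1 0" --pt "0.5 0 -0.9 0" --pt "1 0.5 0 0" --pt "1 0.7 0 0" --fingers 0

```text
clock: 47.75
eef_pos: [0.5715, 0.1551, 0.2668]
tcp_rot: [2.169, 2.272, 0.0]
force: [0.2, -0.6, 0.7]
width: 0.004
```

Request:
servo_tool --pt "1 0.7 0 0" --pt "1 0.7 0 0" --pt "1 0.7 0 0" --pt "1 0.7 0 0" --pt "0.2 0.5 0 0"

```text
clock: 48.25
eef_pos: [0.6489, 0.2664, 0.2645]
tcp_rot: [-2.164, -2.275, 0.002]
force: [0.7, -0.5, -0.3]
width: -0.002
```

```bash
python3 - <<'E'
from h import *
goc(147,75,.205)
snap("wrist","c23")
E
```

```text
target [0.7183 0.2023]
t=48.2 pos [0.6489 0.2664 0.2645] units [-2.7   2.65  2.37] jaw 2.9 tilt [-0.002  0.001 -1.   ] q6 0.28 F [ 0.7 -0.5 -0.3] w -0.2 toolz turn 0.2 units after turn [-2.69  2.66  2.37]
```

View pics/c23.png

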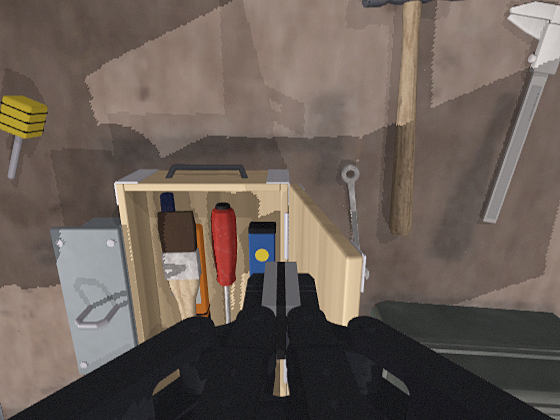

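Request:
servo_tool --pt "0 0.7 -0.4 0" --pt "0 1 0 0" --pt "-0.5 1 0 0" --pt "-1 0 0.5 0" --pt "-1 0 0.5 0"

```text
clock: 48.8
eef_pos: [0.7195, 0.2034, 0.2498]
tcp_rot: [-2.167, -2.274, 0.002]
force: [-0.6, -0.1, -0.1]
width: -0.002
```

```bash
python3 - <<'E'
from h import *
goc(147,75,.205)
snap("wrist","c24"); snap("side","c24s",(170,80,350,230),4)
E
```

```text
target [0.7183 0.2023]
t=48.8 pos [0.7195 0.2034 0.2498] units [-0.04 -0.05  1.79] jaw 2.7 tilt [-0.001 -0.001 -1.   ] q6 0.17 F [-0.6 -0.1 -0.1] w -0.2 toolz turn 0.0 units after turn [-0.04 -0.05  1.79]
```

View pics/c24.png

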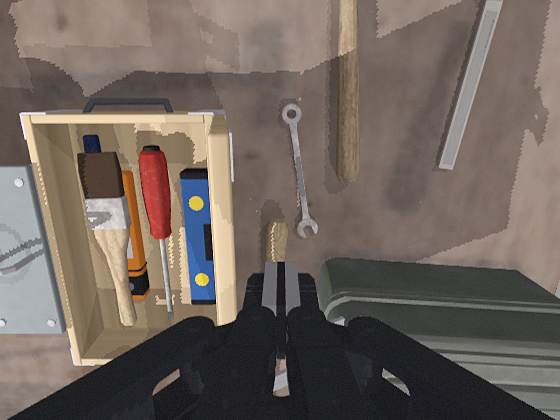

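View pics/c24s.png

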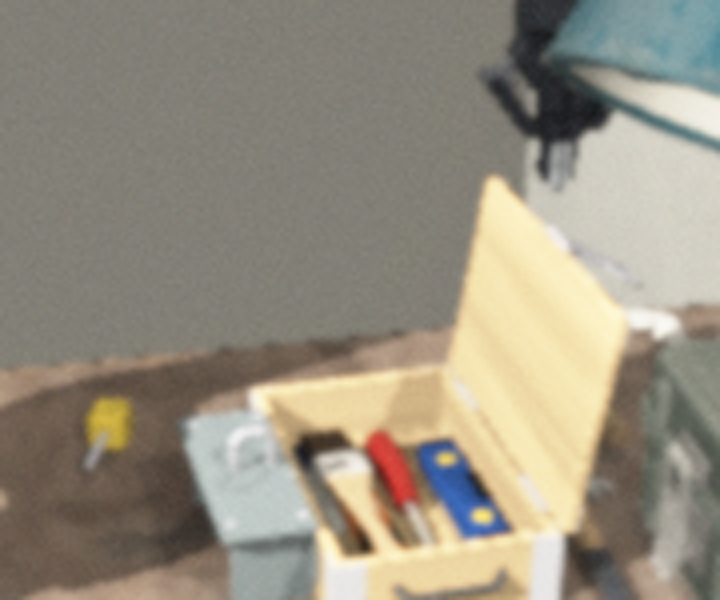

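```bash
python3 - <<'E'
from h import *
c,im=load("c24")
for P in [(.684,.2626,.230),(.654,.26,.065),(.69,.126,.232),(.7195,.2034,.25)]: print(P,w2p(c,P))
E=c[1]; print("cam pos",-E[:3,:3].T@E[:3,3], E[2,:3])
E
```

```text
(0.684, 0.2626, 0.23) [209.37936084 135.83698251]
(0.654, 0.26, 0.065) [210.83593669 116.9098475 ]
(0.69, 0.126, 0.232) [222.44097292 384.83320821]
(0.7195, 0.2034, 0.25) [282.21069089 279.23767618]
cam pos [0.71510782 0.28157682 0.39299419] [ 0.01398073 -0.30517151 -0.95219477]
```

Request:
servo_tool --pt "0 0.1 0.5 0" --pt "0 0 0.7 0" --pt "0 0 0.6 0" --pt "0 0 0 0" --pt "0 -0.3 0 0"

```text
clock: 49.4
eef_pos: [0.7142, 0.2047, 0.2048]
tcp_rot: [-2.167, -2.274, 0.002]
force: [-0.1, 0.9, 0.9]
width: -0.002
```

Request:
servo_tool --pt "0 -0.4 0 0" --pt "0 -0.4 0 0" --pt "0 -0.4 0 0" --pt "0 -0.4 0 0" --pt "0 -0.4 0 0"

```text
clock: 49.9
eef_pos: [0.6642, 0.2018, 0.2074]
tcp_rot: [2.167, 2.273, 0.002]
force: [3.0, 0.3, 1.9]
width: -0.002
```

```bash
python3 - <<'E'
from h import *
goc(70,75,.204)
snap("side","c25s",(170,80,350,230),4)
E
```

```text
target [0.6414 0.1987]
t=49.9 pos [0.6642 0.2018 0.2074] units [-0.08 -0.92  0.13] jaw 2.7 tilt [ 0.002  0.    -1.   ] q6 0.18 F [3.  0.3 1.9] w -0.2 toolz turn 0.0 units after turn [-0.08 -0.92  0.13]
```

View pics/c25s.png

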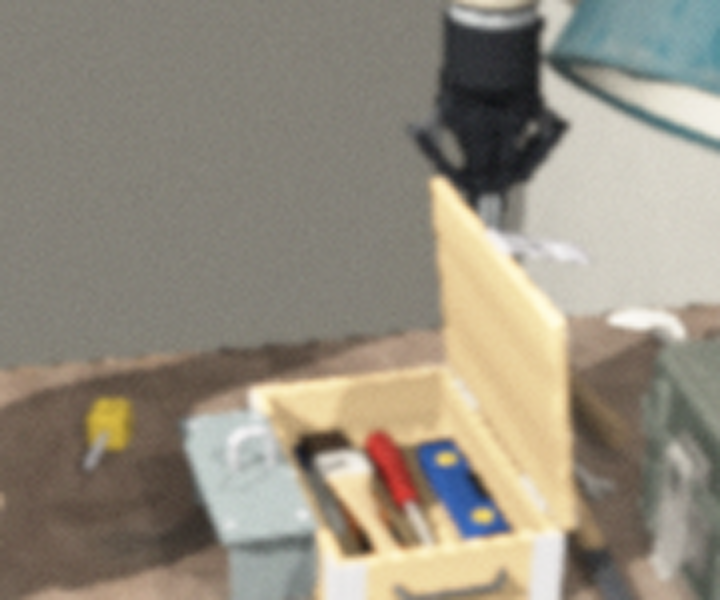

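Request:
servo_tool --pt "0 -0.5 0.03 0" --pt "0 -0.5 0.07 0" --pt "0 -0.5 0.18 0" --pt "0 -0.5 0.18 0" --pt "0 -0.5 0.2 0"

```text
clock: 50.45
eef_pos: [0.6011, 0.1986, 0.1892]
tcp_rot: [-2.168, -2.273, 0.001]
force: [1.4, -0.9, -0.2]
width: -0.001
```

Request:
servo_tool --pt "0 -0.45 0.32 0" --pt "0 -0.45 0.35 0" --pt "0 -0.45 0.37 0" --pt "0 -0.35 0.45 0" --pt "0 -0.35 0.47 0"

```text
clock: 50.95
eef_pos: [0.5495, 0.1961, 0.1397]
tcp_rot: [-2.167, -2.273, 0.002]
force: [1.0, 0.3, 0.1]
width: 0.0
```

```bash
python3 - <<'E'
from h import *
goc(-28,75,.129)
snap("side","c26s",(170,80,350,230),4)
E
```

```text
target [0.5435 0.1941]
t=51.0 pos [0.5495 0.1961 0.1397] units [-0.07 -0.24  0.43] jaw 2.7 tilt [-0.002 -0.    -1.   ] q6 0.22 F [1.  0.3 0.1] w 0.0 toolz turn 0.0 units after turn [-0.07 -0.24  0.43]
```

View pics/c26s.png

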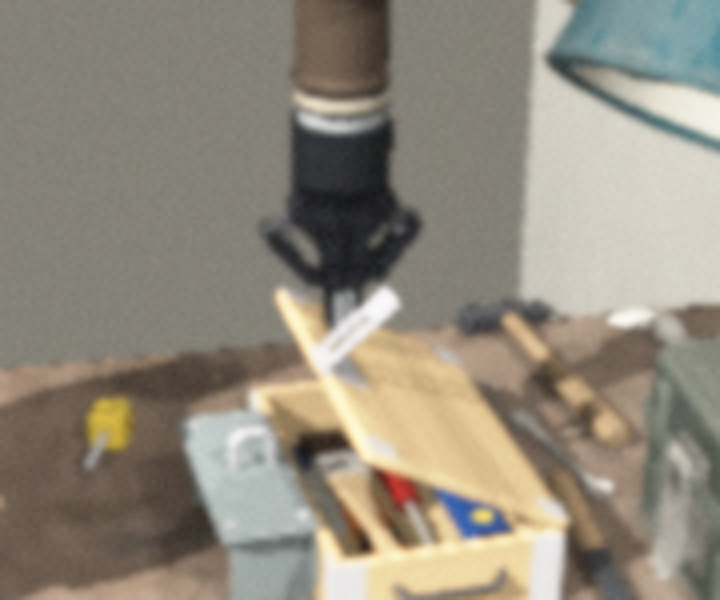

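Request:
servo_tool --pt "0 -0.24 0.43 0" --pt "0 -0.2 0.5 0" --pt "0 -0.2 0.54 0" --pt "0 -0.1 0.5 0" --pt "0 -0.1 0.5 0"

```text
clock: 51.5
eef_pos: [0.5296, 0.1953, 0.0776]
tcp_rot: [-2.168, -2.273, 0.001]
force: [-0.7, -0.5, 1.1]
width: 0.0
```

Request:
servo_tool --pt "0 0 0.1 0" --pt "0 0 0.1 0" --pt "0 0 0.1 0" --pt "0 0 0 0"

```text
clock: 51.9
eef_pos: [0.5286, 0.195, 0.0749]
tcp_rot: [-2.166, -2.272, 0.008]
force: [-11.8, -3.7, 25.0]
width: 0.002
```

```bash
python3 - <<'E'
from h import *
goc(-43,75,.075)
snap("side","c27s",(170,80,350,230),4)
E
```

```text
target [0.5285 0.1934]
t=51.9 pos [0.5286 0.195  0.0749] units [-0.07 -0.01 -0.01] jaw 2.7 tilt [-0.006 -0.002 -1.   ] q6 0.23 F [-11.8  -3.7  25. ] w 0.2 toolz turn 0.0 units after turn [-0.07 -0.01 -0.01]
```

View pics/c27s.png

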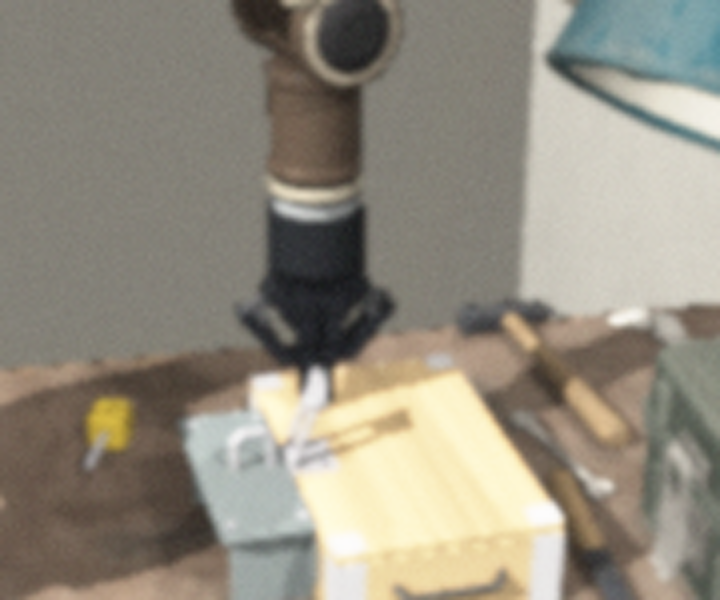

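Request:
servo_tool --pt "0 0 -1 0" --pt "0 0.5 -1 0" --pt "0 0.8 -1 0" --pt "-1 0 -0.4 0" --pt "-1 0 0 0"

```text
clock: 52.45
eef_pos: [0.5677, 0.1473, 0.1591]
tcp_rot: [2.164, 2.273, 0.007]
force: [0.7, 0.5, 0.2]
width: 0.004
```

```bash
python3 - <<'E'
from h import *
goc(-10,18,.118)
snap("side","c28s",(170,80,350,230),4)
snap("top","c28t",(180,150,320,260),5)
E
```

```text
target [0.5642 0.138 ]
t=52.5 pos [0.5677 0.1473 0.1591] units [-0.37 -0.17  1.64] jaw 2.8 tilt [ 0.006  0.001 -1.   ] q6 0.13 F [0.7 0.5 0.2] w 0.4 toolz turn 0.1 units after turn [-0.37 -0.17  1.64]
```

View pics/c28s.png

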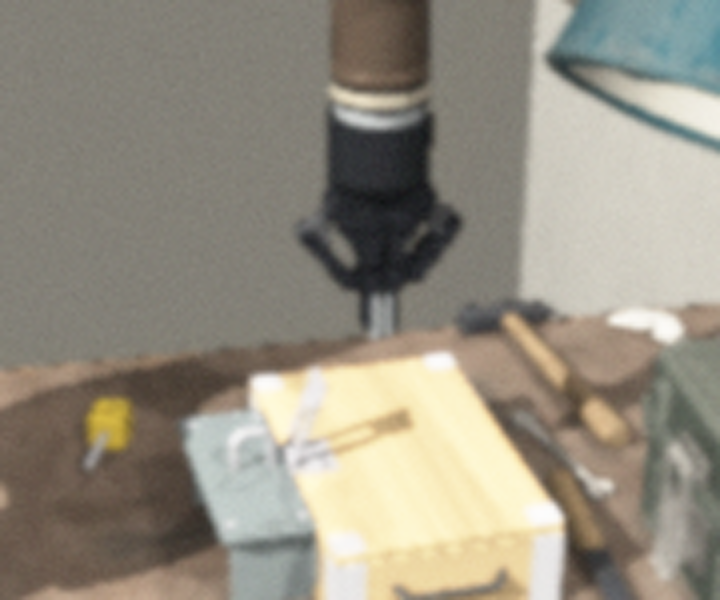

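View pics/c28t.png

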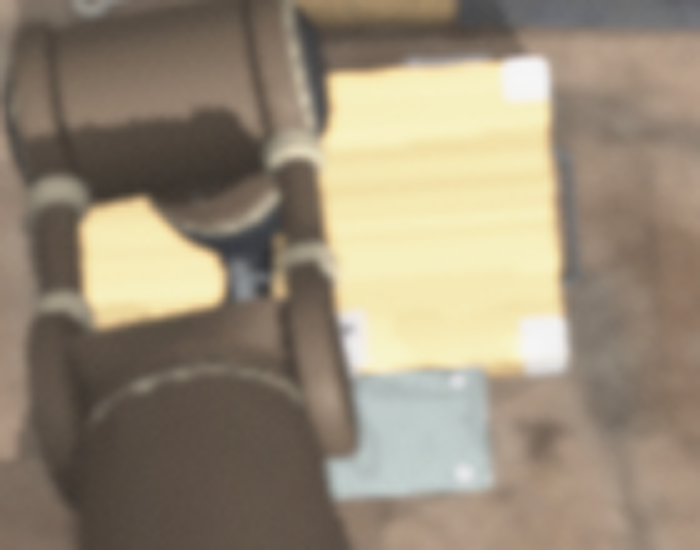

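Request:
servo_tool --pt "-0.37 -0.1 0 0" --pt "0 0 0.8 0" --pt "0 0 0.8 0" --pt "0 -0.5 0 0" --pt "0 -0.5 0 0"

```text
clock: 53.05
eef_pos: [0.5361, 0.1365, 0.1157]
tcp_rot: [-2.166, -2.273, 0.003]
force: [-0.5, 0.3, 0.7]
width: 0.001
```

Request:
servo_tool --pt "0 -0.5 -0.15 0" --pt "0 -0.5 -0.1 0" --pt "0 -0.4 0 0" --pt "0 -0.4 0.1 0" --pt "0 -0.4 0.15 0"

```text
clock: 53.55
eef_pos: [0.4827, 0.1339, 0.1171]
tcp_rot: [2.167, 2.273, 0.002]
force: [0.7, -0.4, 0.0]
width: -0.001
```

```bash
python3 - <<'E'
from h import *
goc(-89.5,18,.121)
snap("side","c29s",(170,80,350,230),4)
E
```

```text
target [0.4848 0.1343]
t=53.5 pos [0.4827 0.1339 0.1171] units [ 0.01  0.08 -0.15] jaw 2.7 tilt [ 0.002  0.    -1.   ] q6 0.14 F [ 0.7 -0.4  0. ] w -0.1 toolz turn 0.0 units after turn [ 0.01  0.08 -0.15]
```

View pics/c29s.png

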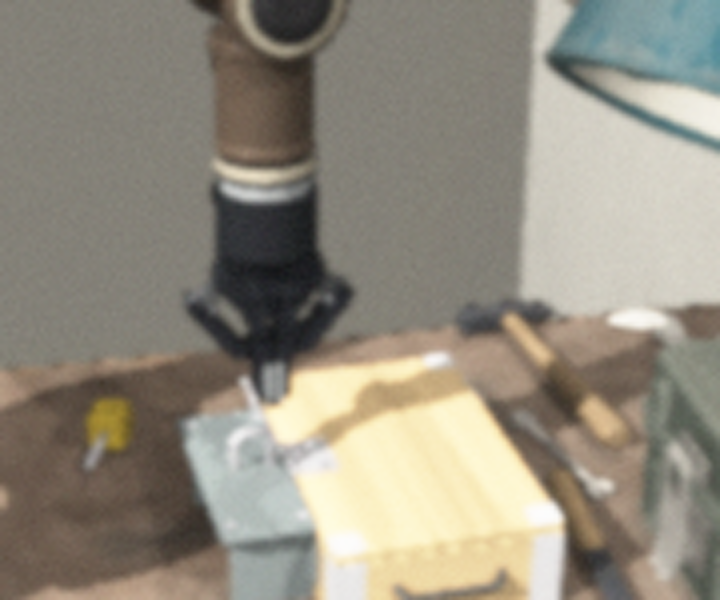

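Request:
servo_tool --pt "0 -0.3 0.12 0" --pt "0 -0.28 0.16 0" --pt "0 -0.22 0.34 0" --pt "0 -0.22 0.34 0" --pt "0 -0.1 0.34 0"

```text
clock: 54.1
eef_pos: [0.454, 0.1324, 0.0829]
tcp_rot: [-2.168, -2.273, 0.002]
force: [0.1, 0.7, 0.4]
width: 0.004
```

Request:
servo_tool --pt "0 -0.06 0.28 0" --pt "0 0 0.1 0" --pt "0 0 0.05 0" --pt "0 0 0 0"

```text
clock: 54.5
eef_pos: [0.4527, 0.1323, 0.0746]
tcp_rot: [-2.166, -2.272, 0.005]
force: [-6.7, -1.1, 15.7]
width: 0.001
```

```bash
python3 - <<'E'
from h import *
goc(-121,18,.075)
snap("side","c30s",(170,80,350,230),4)
E
```

```text
target [0.4533 0.1328]
t=54.5 pos [0.4527 0.1323 0.0746] units [ 0.02  0.03 -0.02] jaw 2.7 tilt [-0.004 -0.001 -1.   ] q6 0.14 F [-6.7 -1.1 15.7] w 0.1 toolz turn 0.0 units after turn [ 0.02  0.03 -0.02]
```

View pics/c30s.png

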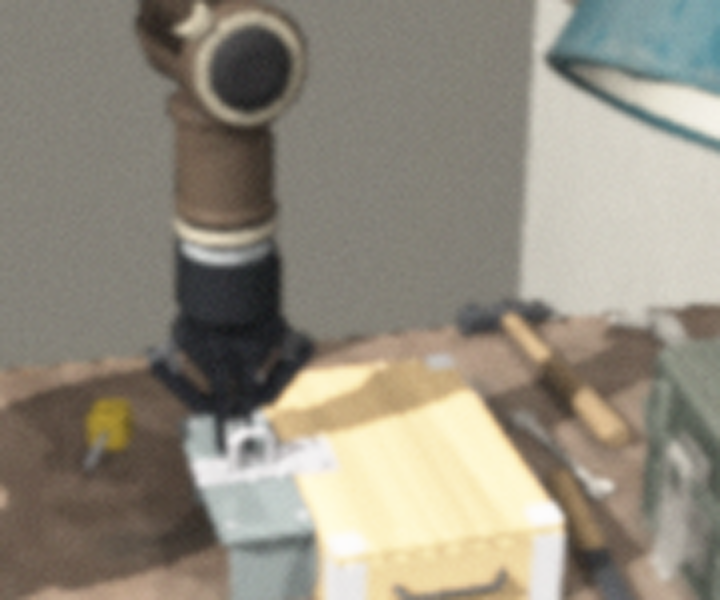

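Request:
servo_tool --pt "0 0 -1 0" --pt "0 0 -1 0" --pt "0 0 -1 0" --pt "1 -0.5 -1 0" --pt "1 -0.5 0 0" --fingers 55

```text
clock: 55.05
eef_pos: [0.4294, 0.1823, 0.1769]
tcp_rot: [2.168, 2.268, 0.011]
force: [0.8, 0.3, 0.7]
width: 0.646
```

Request:
servo_tool --pt "1 -0.5 0 0" --pt "1 -0.5 0 0" --pt "1 -0.5 0 0" --pt "0.5 0 0 0" --pt "0 0 0 8.5"

```text
clock: 55.55
eef_pos: [0.3847, 0.2683, 0.1732]
tcp_rot: [2.332, 2.105, 0.001]
force: [0.8, -0.9, 0.4]
width: 0.644
```

Request:
servo_tool --pt "0 0 0 8.5" --pt "0 0 0 5" --pt "0 0 0 0"

```text
clock: 55.85
eef_pos: [0.3851, 0.2667, 0.173]
tcp_rot: [2.562, 1.818, -0.0]
force: [0.7, 0.5, -0.0]
width: 0.645
```

```bash
python3 - <<'E'
from h import *
go(.369,.311,.17,-19.4)
c,im=snap("wrist","c31"); snap("top","c31t",(150,150,330,300),4)
print(w2p(c,[.369,.311,.03]))
E
```

```text
t=55.9 pos [0.3851 0.2667 0.173 ] units [ 1.46 -1.19  0.12] jaw -19.3 tilt [ 0. -0. -1.] q6 0.85 F [ 0.7  0.5 -0. ] w 55.1 toolz turn 0.1 units after turn [ 1.46 -1.2   0.12]
[243.86472007 149.70153094]
```

View pics/c31.png

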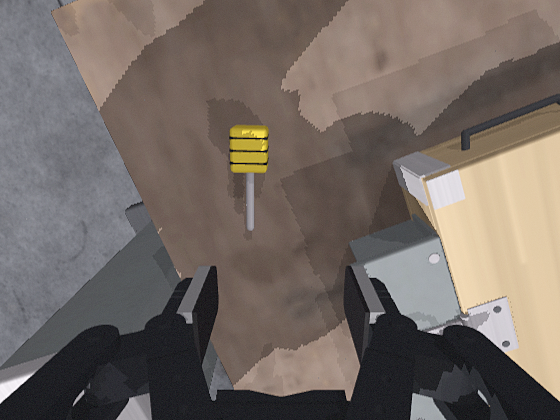

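View pics/c31t.png

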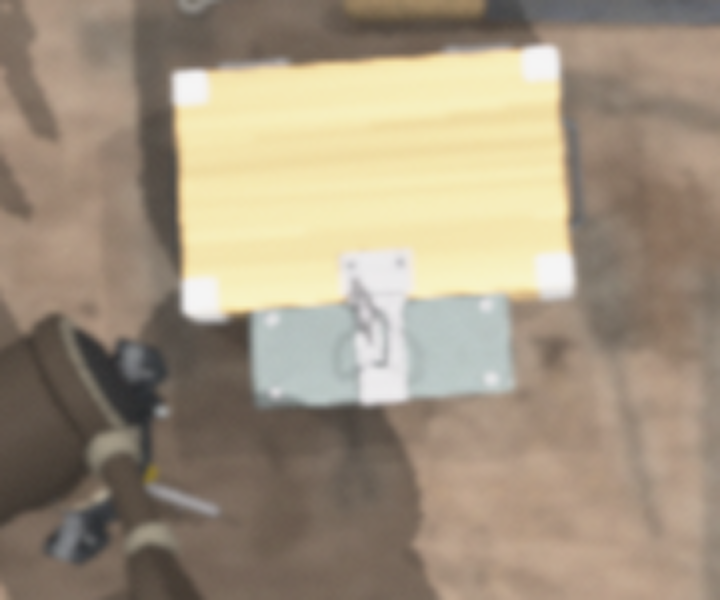

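```bash
python3 - <<'E'
from h import *
c,im=load("c31")
line(c,"shank tip->root",(250,231),(250,173),.015)
line(c,"grip L",(231,170),(230,130),.03)
line(c,"grip R",(269,168),(267,130),.03)
line(c,"back",(230,128),(267,126),.03)
line(c,"center",(249.5,149),(249.5,149),.03)
hsv=cv2.cvtColor(im,cv2.COLOR_BGR2HSV); m=cv2.inRange(hsv,(20,130,60),(35,255,255)); ys,xs=np.nonzero(m); k=(xs<320)&(ys<220); print(xs[k].min(),xs[k].max(),ys[k].min(),ys[k].max())
E
```

```text
shank tip->root [0.3459 0.2397] [0.3647 0.2892] mid [0.3553 0.2645] len 0.053 ang 69.3
grip L [0.3533 0.2992] [0.3643 0.3289] mid [0.3588 0.314 ] len 0.0317 ang 69.8
grip R [0.3829 0.2906] [0.3916 0.3194] mid [0.3872 0.305 ] len 0.0301 ang 73.2
back [0.3648 0.3303] [0.3926 0.3222] mid [0.3787 0.3263] len 0.0289 ang -16.2
center [0.3734 0.31  ] [0.3734 0.31  ] mid [0.3734 0.31  ] len 0.0 ang 0.0
229 268 125 172
```

```bash
python3 - <<'E'
from h import *
go(.371,.309,.010,-19.7)
E
```

```text
t=56.0 pos [0.3849 0.2666 0.1731] units [ 1.42 -1.08  6.52] jaw -19.2 tilt [-0. -0. -1.] q6 0.85 F [-0.2  0.4 -0.4] w 54.5 toolz turn 0.5 units after turn [ 1.41 -1.1   6.52]
```

Request:
servo_tool --pt "0.7 -0.55 0 0.5" --pt "0.71 -0.55 0 0" --pt "0 0 1 0" --pt "0 0 1 0" --pt "0 0 1 0"

```text
clock: 56.45
eef_pos: [0.3709, 0.3095, 0.0977]
tcp_rot: [2.568, 1.809, 0.002]
force: [0.0, 0.2, -1.1]
width: 0.645
```

```bash
python3 - <<'E'
from h import *
go(.371,.309,.010,-19.7)
c,im=snap("wrist","c32")
print(w2p(c,[.371,.309,.03]))
E
```

```text
t=56.5 pos [0.3709 0.3095 0.0977] units [-0.02  0.01  3.51] jaw -19.7 tilt [ 0.001  0.001 -1.   ] q6 0.95 F [ 0.   0.2 -1.1] w 55.1 toolz turn 0.0 units after turn [-0.02  0.01  3.51]
[281.97426761 226.6250662 ]
```

View pics/c32.png

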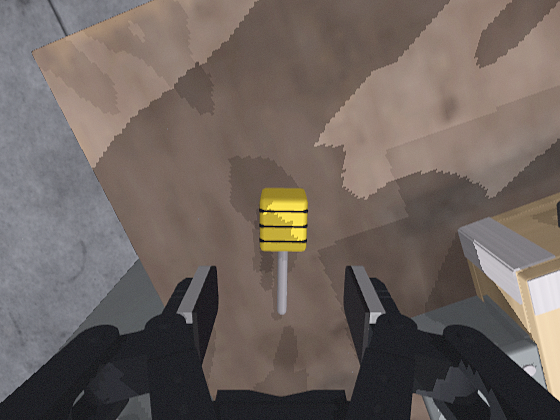

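Request:
servo_tool --pt "0 0 1 0" --pt "0 0 1 0" --pt "0 0 1 0" --pt "0 0 0.4 0" --pt "0 0 0 0"

```text
clock: 57.0
eef_pos: [0.3695, 0.3084, 0.0122]
tcp_rot: [2.57, 1.807, -0.005]
force: [0.9, 0.2, 0.3]
width: 0.645
```

Request:
servo_tool --pt "0 0 0 0" --pt "0 0 0 0" --pt "0 0 0 0" --pt "0 0 0 0" --pt "0 0 0 0" --fingers 15

```text
clock: 57.5
eef_pos: [0.3719, 0.3102, 0.0149]
tcp_rot: [2.57, 1.807, 0.006]
force: [0.5, -0.4, 7.1]
width: 0.336
```

```bash
python3 - <<'E'
from h import *
go(.371,.309,.15,-19.7)
E
```

```text
t=57.5 pos [0.3719 0.3102 0.0149] units [-0.04 -0.01 -5.4 ] jaw -19.8 tilt [ 0.003  0.002 -1.   ] q6 0.95 F [ 0.5 -0.4  7.1] w 28.7 toolz turn -0.1 units after turn [-0.04 -0.01 -5.4 ]
```

Request:
servo_tool --pt "0 0 -0.5 0" --pt "0 0 -1 0" --pt "0 0 -1 0" --pt "0 0 -1 0" --pt "0 0 -1 0"

```text
clock: 58.0
eef_pos: [0.37, 0.3089, 0.1273]
tcp_rot: [-2.57, -1.807, 0.0]
force: [-0.3, -0.5, -1.1]
width: 0.329
```

Request:
servo_tool --pt "0 0 -0.5 -8.5" --pt "0 0 0 -8.5" --pt "0 0 0 -5.4" --pt "0 0 0 0"

```text
clock: 58.4
eef_pos: [0.3702, 0.3091, 0.139]
tcp_rot: [2.17, 2.272, 0.001]
force: [0.3, -0.5, -0.6]
width: 0.332
```

```bash
python3 - <<'E'
from h import *
goc(-113,95,.15)
c,im=snap("wrist","c33"); snap("side","c33s",(150,90,330,240),4)
E
```

```text
target [0.4577 0.2101]
t=58.4 pos [0.3702 0.3091 0.139 ] units [-4.12  3.32 -0.44] jaw 2.6 tilt [ 0.  0. -1.] q6 0.56 F [ 0.3 -0.5 -0.6] w 28.3 toolz turn -0.1 units after turn [-4.12  3.31 -0.44]
```

View pics/c33.png

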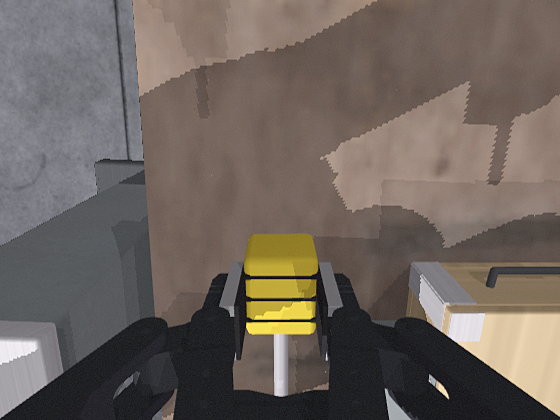

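View pics/c33s.png

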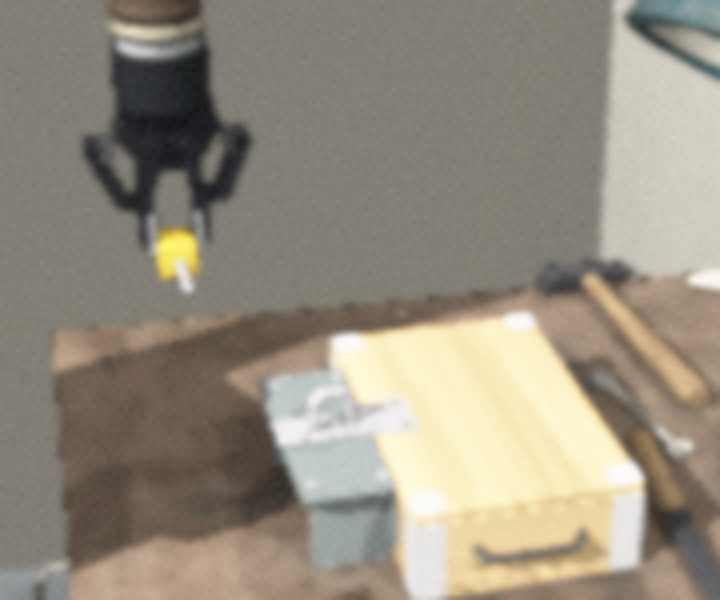

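```bash
python3 - <<'E'
from h import *
c,im=load("c31t")
f=lambda u,v:(150+u/4,150+v/4)
def cc(p):
    d=p[:2]-CC;k,s=np.cos(CY),np.sin(CY);return np.round(1000*np.array([k*d[0]+s*d[1],-s*d[0]+k*d[1]]),1)
print("leaf tip",cc(p2w(c,*f(384,402),.075)))
print("brk FL",cc(p2w(c,*f(256,404),.072)),"FR",cc(p2w(c,*f(514,388),.072)))
print("lid corners",[cc(p2w(c,*f(*p),.075)) for p in [(184,318),(577,295),(172,72),(560,46)]])
goc(-113,95,.15)
E
```

```text
leaf tip [-157.3    1.1]
brk FL [-152.5   90.3] FR [-153.5  -89.3]
lid corners [array([-89.5, 137.3]), array([ -92.1, -137.4]), array([ 86. , 138.4]), array([  85.6, -137.5])]
target [0.4577 0.2101]
t=58.5 pos [0.3701 0.309  0.1385] units [-4.11  3.32 -0.46] jaw 2.5 tilt [-0. -0. -1.] q6 0.56 F [ 0.7  0.6 -0.4] w 28.8 toolz turn -0.2 units after turn [-4.12  3.31 -0.46]
```

Request:
servo_tool --pt "-1 0.8 0 0" --pt "-1 0.8 0 0" --pt "-1 0.8 0 0" --pt "-1 0.8 0 0" --pt "0 0 0.8 0"

```text
clock: 59.0
eef_pos: [0.4603, 0.2117, 0.121]
tcp_rot: [2.172, 2.263, 0.011]
force: [0.2, 0.7, -0.4]
width: 0.334
```

```bash
python3 - <<'E'
from h import *
goc(-113,95,.09)
c,im=snap("wrist","c34"); snap("side","c34s",(200,110,320,200),6)
E
```

```text
target [0.4577 0.2101]
t=59.0 pos [0.4603 0.2117 0.121 ] units [-0.06 -0.12  1.24] jaw 2.3 tilt [ 0.008  0.002 -1.   ] q6 0.31 F [ 0.2  0.7 -0.4] w 28.6 toolz turn -0.4 units after turn [-0.06 -0.12  1.24]
```

View pics/c34.png

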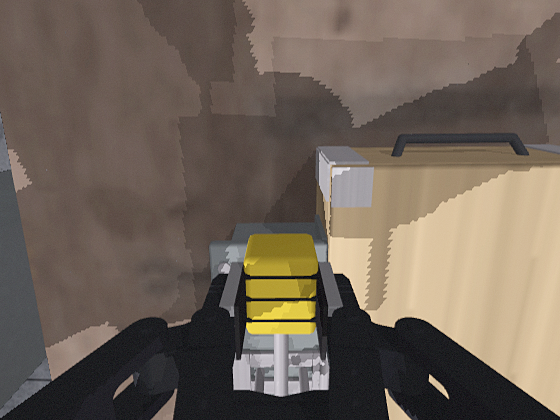

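View pics/c34s.png

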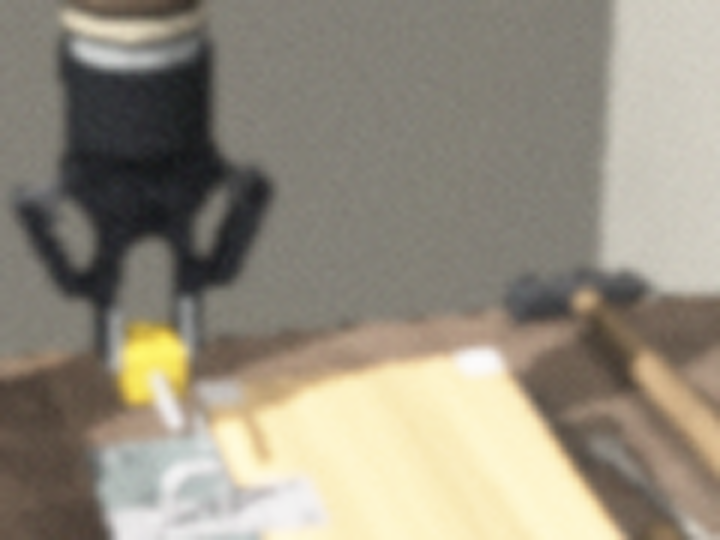

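Request:
servo_tool --pt "0 -0.1 0.4 -0.4" --pt "0 0 0.4 0" --pt "0 0 0.4 0" --pt "0 0 0 0"

```text
clock: 59.5
eef_pos: [0.4519, 0.2133, 0.0874]
tcp_rot: [-2.161, -2.28, 0.001]
force: [0.2, 0.1, -0.6]
width: 0.335
```

```bash
python3 - <<'E'
from h import *
goc(-113,95,.09)
c,im=snap("wrist","c35"); cs,_=snap("side","c35s",(200,110,320,200),6)
p=cw(-.113,.022)
print("pred tip side", (w2p(cs,[*p,.0905])-[200,110])*6, "staple arch ctr",(w2p(cs,[*cw(-.113,0),.0875])-[200,110])*6,"top",(w2p(cs,[*cw(-.113,0),.106])-[200,110])*6)
E
```

```text
target [0.4577 0.2101]
t=59.5 pos [0.4519 0.2133 0.0874] units [-0.14  0.22 -0.1 ] jaw 3.1 tilt [-0.001 -0.    -1.   ] q6 0.3 F [ 0.2  0.1 -0.6] w 28.6 toolz turn 0.4 units after turn [-0.14  0.23 -0.1 ]
pred tip side [182.71840841 468.53657384] staple arch ctr [192.19097907 494.95135796] top [191.0909186  462.70118169]
```

View pics/c35s.png

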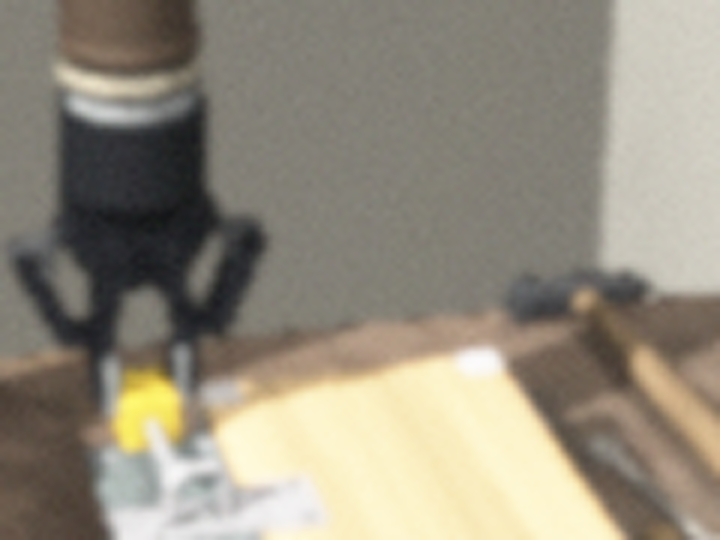

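View pics/c35.png

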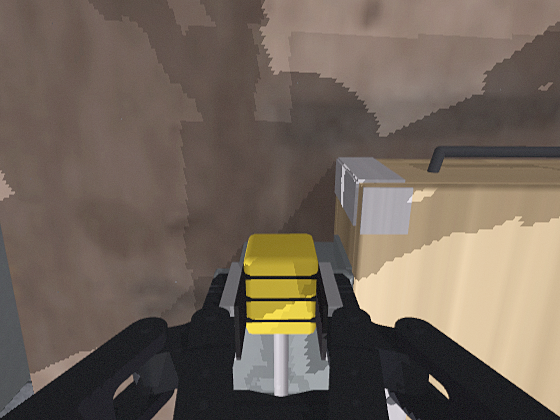

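Request:
servo_tool --pt "-0.1 0.2 -0.12 0.4" --pt "0 0 0 0" --pt "0 0 0 0"

```text
clock: 59.9
eef_pos: [0.458, 0.2106, 0.0917]
tcp_rot: [2.17, 2.271, 0.001]
force: [0.3, -0.1, -0.5]
width: 0.334
```

```bash
python3 - <<'E'
from h import *
goc(-113,92,.0905)
cs,_=snap("side","c36s",(215,140,305,207),8)
for y in (22,19): print("pred tip side", (w2p(cs,[*cw(-.113,y/1000),.0905])-[215,140])*8)
E
```

```text
target [0.4578 0.2071]
t=59.9 pos [0.458  0.2106 0.0917] units [-0.14 -0.02  0.05] jaw 2.6 tilt [ 0.001  0.    -1.   ] q6 0.3 F [ 0.3 -0.1 -0.5] w 28.6 toolz turn -0.1 units after turn [-0.14 -0.02  0.05]
pred tip side [123.62454455 384.71543179]
pred tip side [125.29454855 388.52756818]
```

View pics/c36s.png

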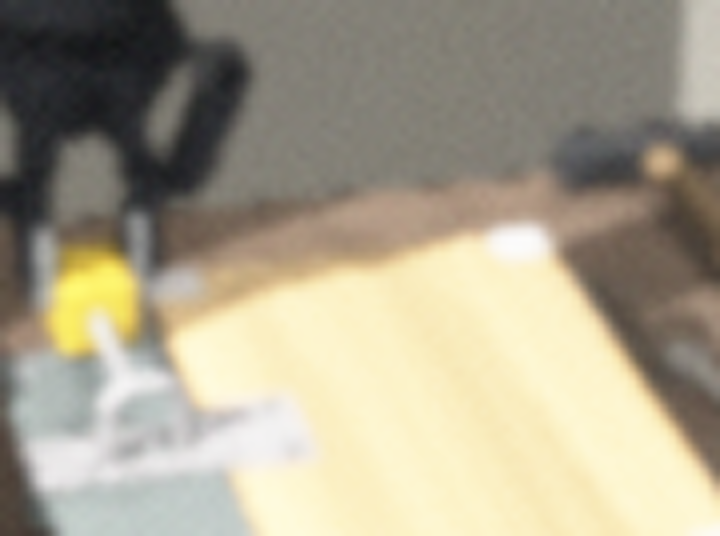

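Request:
servo_tool --pt "-0.15 0 0.08 0" --pt "-0.25 0 0 0" --pt "-0.25 0 0 0" --pt "-0.25 0 0 0" --pt "0 0 0 0"

```text
clock: 60.45
eef_pos: [0.4584, 0.1872, 0.0892]
tcp_rot: [-2.171, -2.27, 0.001]
force: [0.3, -0.2, -0.9]
width: 0.332
```

```bash
python3 - <<'E'
from h import *
goc(-113,40,.0895)
cs,_=snap("side","c37s",(215,140,305,207),8)
E
```

```text
target [0.4602 0.1551]
t=60.5 pos [0.4584 0.1872 0.0892] units [-1.28  0.01 -0.01] jaw 2.6 tilt [-0. -0. -1.] q6 0.26 F [ 0.3 -0.2 -0.9] w 28.4 toolz turn -0.1 units after turn [-1.28  0.01 -0.01]
```

View pics/c37s.png

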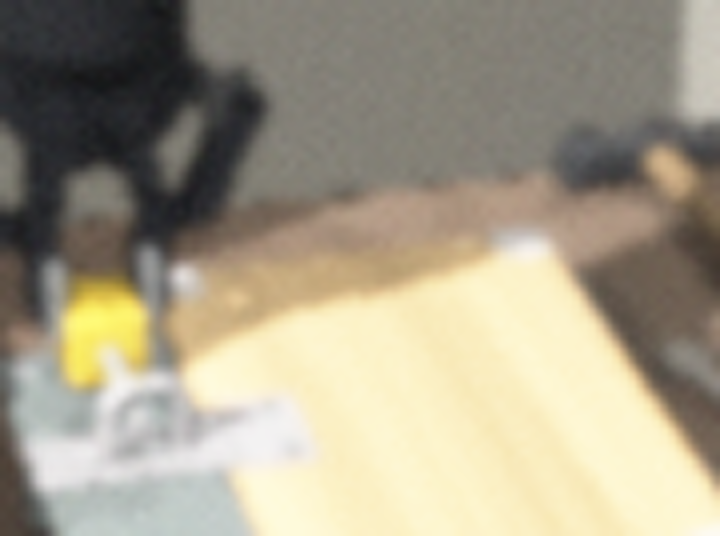

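Request:
servo_tool --pt "-0.3 0 0 0" --pt "-0.3 0 0 0" --pt "-0.3 0 0 0" --pt "-0.25 0 0 0" --pt "0 0 0 0"

```text
clock: 61.0
eef_pos: [0.4598, 0.1585, 0.0892]
tcp_rot: [-2.171, -2.27, 0.0]
force: [0.0, -0.6, -1.2]
width: 0.335
```

```bash
python3 - <<'E'
from h import *
goc(-113,40,.0865)
cs,_=snap("side","c38s",(215,140,305,207),8)
E
```

```text
target [0.4602 0.1551]
t=61.0 pos [0.4598 0.1585 0.0892] units [-0.14  0.01  0.11] jaw 2.6 tilt [-0. -0. -1.] q6 0.2 F [ 0.  -0.6 -1.2] w 28.6 toolz turn -0.1 units after turn [-0.14  0.01  0.11]
```

View pics/c38s.png

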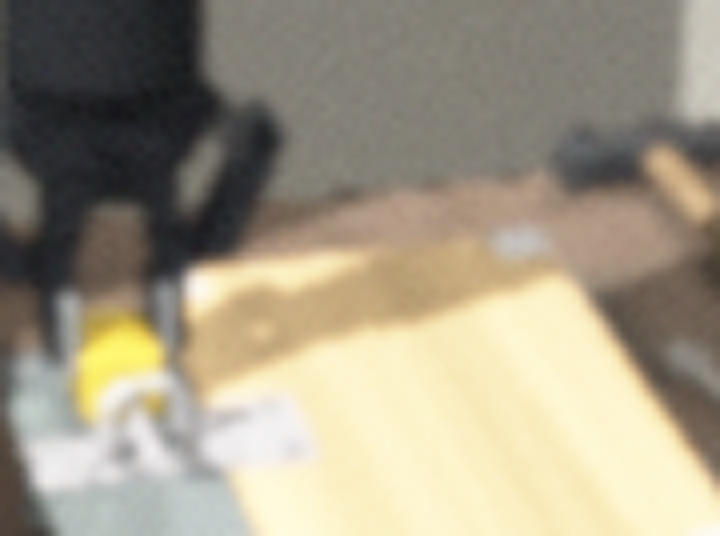

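Request:
servo_tool --pt "0 0 0.06 0" --pt "0 0 0.04 0" --pt "0 0 0.02 0" --pt "0 0 0 0"

```text
clock: 61.45
eef_pos: [0.4599, 0.1596, 0.0869]
tcp_rot: [2.169, 2.272, -0.001]
force: [-1.9, -1.5, 5.4]
width: 0.338
```

Request:
servo_tool --pt "-0.1 0 0 0" --pt "-0.1 0 0 0" --pt "-0.06 0 0 0" --pt "0 0 0 0"

```text
clock: 61.85
eef_pos: [0.4611, 0.1533, 0.0869]
tcp_rot: [2.17, 2.271, 0.003]
force: [-0.4, 2.6, 5.3]
width: 0.332
```

Request:
servo_tool --pt "-0.08 0 0 0" --pt "-0.08 0 0 0" --pt "0 0 0 0"

```text
clock: 62.15
eef_pos: [0.4611, 0.1522, 0.087]
tcp_rot: [-2.172, -2.265, -0.01]
force: [-0.9, 13.1, 3.8]
width: 0.337
```

Request:
servo_tool --pt "-0.06 0 0 0" --pt "-0.06 0 0 0" --pt "0 0 0 0"

```text
clock: 62.45
eef_pos: [0.4612, 0.1518, 0.0873]
tcp_rot: [-2.172, -2.261, -0.016]
force: [-1.9, 19.8, 4.5]
width: 0.332
```

```bash
python3 - <<'E'
from h import *
goc(-113,34,.0869)
E
```

```text
target [0.4605 0.1491]
t=62.5 pos [0.4612 0.1518 0.0873] units [-0.1  -0.03  0.01] jaw 2.3 tilt [ 0.002  0.012 -1.   ] q6 0.17 F [-1.9 19.8  4.5] w 28.4 toolz turn -0.4 units after turn [-0.1  -0.03  0.01]
```

Request:
servo_tool --pt "0 0 0 0" --pt "0 0 0 0" --pt "0 0 0 0" --pt "0 0 -0.2 0" --pt "0 0 -0.5 0" --fingers 42

```text
clock: 62.95
eef_pos: [0.4591, 0.1451, 0.103]
tcp_rot: [-2.169, -2.27, 0.005]
force: [0.2, -0.2, 0.5]
width: 0.491
```

Request:
servo_tool --pt "0 0 -1 0" --pt "0 0 -1 0" --pt "0 0 -1 0" --pt "0 0 -1 0" --pt "0 0 -1 0"

```text
clock: 63.45
eef_pos: [0.4606, 0.1456, 0.231]
tcp_rot: [2.17, 2.271, 0.001]
force: [0.5, -0.4, 0.7]
width: 0.491
```

Request:
servo_tool --pt "-1 0 -0.5 0" --pt "-1 0 0 0" --pt "-1 0 0 0" --pt "-0.5 0 0 0" --pt "0 0 0 0"

```text
clock: 63.95
eef_pos: [0.4646, 0.0573, 0.2419]
tcp_rot: [2.173, 2.268, 0.001]
force: [-0.2, -0.5, 0.3]
width: 0.493
```

```bash
python3 - <<'E'
from h import *
go(.46,.14,.2)
c,im=snap("wrist","c39"); snap("side","c39s",(190,130,310,220),6); snap("top","c39t")
E
```

```text
t=64.0 pos [0.4646 0.0573 0.2419] units [ 3.31 -0.04  1.68] jaw 2.5 tilt [ 0.001 -0.    -1.   ] q6 -0.01 F [-0.2 -0.5  0.3] w 42.1
```

View pics/c39.png

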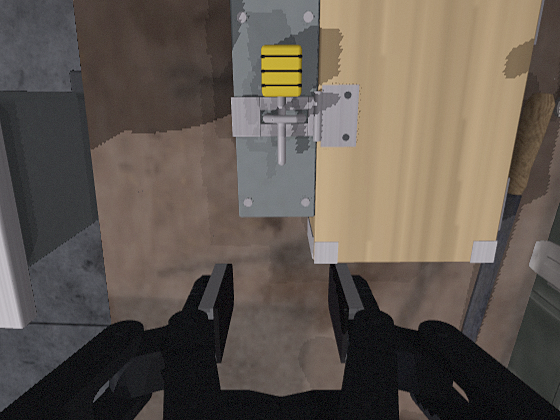

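View pics/c39s.png

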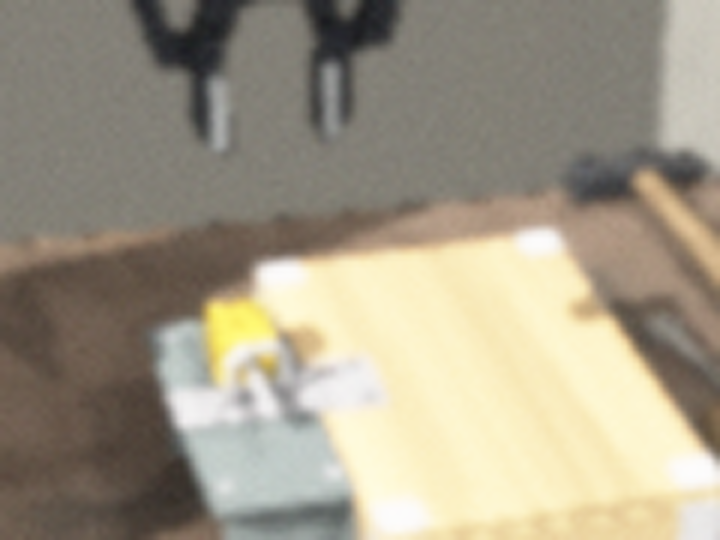

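View pics/c39t.png

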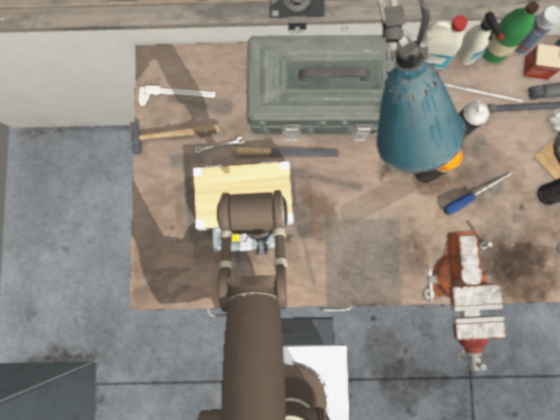

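```bash
python3 - <<'E'
from h import *
c,im=load("c39")
def cc(p):
    d=p[:2]-CC;k,s=np.cos(CY),np.sin(CY);return np.round(1000*np.array([k*d[0]+s*d[1],-s*d[0]+k*d[1]]),1)
print("tip",cc(p2w(c,281,165,.087)),"grip front",cc(p2w(c,281,97,.102)),"grip back",cc(p2w(c,281,46,.102)),"leaf edges",cc(p2w(c,246,96.5,.075)),cc(p2w(c,246,137,.075)),"leaf tip",cc(p2w(c,232,117,.075)),"staple top",cc(p2w(c,283,119,.106)))
cv2.imwrite("pics/c39z.png",cv2.resize(im[20:230,200:400],None,fx=3,fy=2.8,interpolation=cv2.INTER_CUBIC))
E
```

```text
tip [-113.3  -35.6] grip front [-113.1   18.9] grip back [-113.   54.] leaf edges [-141.9   19.3] [-143.   -13.6] leaf tip [-154.2    2.9] staple top [-111.7    3.1]
```

View pics/c39z.png

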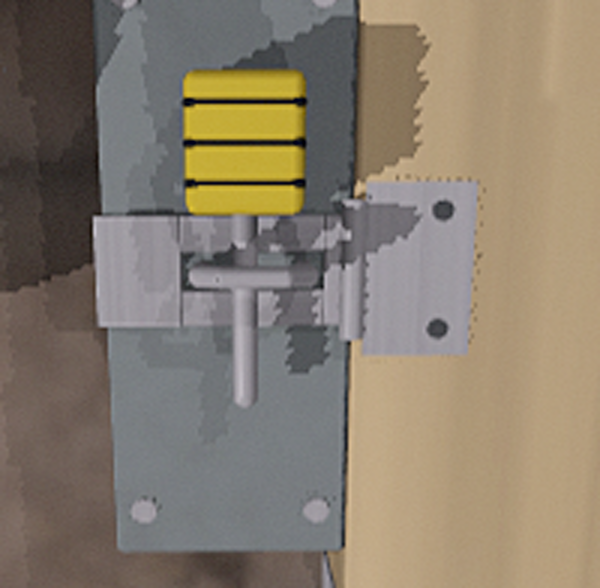

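```bash
python3 - <<'E'
from bench import job_done, bot
print(job_done(), bot.state()["clock"])
E
```

```text
the job is handed in; nothing more can be done
the job is handed in; nothing more can be done
```

The service kit is packed, shut and locked, and the job was handed in at about 64 s of the 210 s allowed.

**Packing:** All five tools were on the bench, so I put the level, screwdriver, work light, marker and brush in the case. All of them sat below the rim. The level tipped onto its side when I pushed it towards the back wall. The brush was knocked towards the bench edge partway through, so I measured its position again before picking it up.

**Lid and hasp:** I pressed the lid shut at about 25 N, with the fingertips at 74.9 mm against a nominal closed height of 75 mm. The hasp was pressed flat on the bracket at 74.6 mm against 75 mm, with the staple through its slot.

**Locking pin:** I pushed it through the staple from the +y side until the hasp edge pushed back with about 20 N, then released it and moved the arm clear.

**Last checks:**
- In the final wrist picture, the pin grip's front face is at y = 18.9 mm and the hasp edge at 19.3 mm, so they touch. The shank runs through the staple over the hasp.
- The staple, hasp edges and pin all read about 3 mm too far in y in that picture. I took this as a shared camera offset, because they agree with each other.
- The lid looked flat in the last side picture. In the last top picture, the file and spray can appeared to be where they started.
- No check failed outright. The hand-in call gave no verdict.

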